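# Lock the rosettes on the carving jig with snap rings and run the carriage up to its stop

## Robot

A 6-joint arm with a two-finger parallel gripper is mounted at the origin on the work surface. World frame = base frame: x ahead of the robot, y to its left, z up, the work surface at z = 0. Lengths are in m, angles in degrees, forces in N, time in s.
With the tool pointing down it reaches from about 0.35 to 0.875 m from the base axis. Payload 4.2 kg.
Tool frame: the origin (TCP) lies at the centre of the arm's flange, where the gripper is bolted on; the fingertips stand 182 mm ahead of it and the grasp point (between the pads) lies 164 mm ahead of it (r.nose_length is the distance from the TCP to the fingertips, in m); z points along the fingers, y is the line along which they close (so a half turn about z gives the same grasp; the last joint's range is limited). The gripper opens to 87 mm and grips with 3 to 60 N. Pads are 19 mm wide; open, the fingers measure 117 mm over their backs; the gripper's body (75 mm by 190 mm) begins 51 mm behind the grasp point.
Start: joints at [14.817, 22.042, 0.453, 0, -68.411, -14.817], TCP at [0.625, 0, 0.405] pointing down, gripper open.
Joint ranges: [-179.83, 179.83], [-69.29, 118.12], [-61.27, 80.66], [-181.25, 117.63], [-171.15, -9.14], [-177.46, 177.46]. Speed limits (degrees/s): [159.86, 159.86, 180, 180, 180, 180].

## Interface

Orientations are given as a 3x3 rotation matrix whose columns are the frame's x, y, z axes.
In Python, from station import r, vision gives the robot as it stands. The module is installed in compiled form; this text tells all that it offers.
- The arm moves only by the shell command python3 -m creep 'ROWS'. ROWS is JSON, a list of rows, each a list of 7 numbers: the opening, from -1 (shut) to 1 (fully open), then the shift along the tool's x, y, z in mm, then the turn, a rotation vector about the tool's x, y, z in degrees. A call has 1 to 8 rows; each row is the pose to reach, as a shift and turn from the pose commanded when the call began, along the tool's axes at that moment; what a row does not reach only later rows make up. A row lasts 1/12 s, in which the tool goes at most 41.7 mm and 7.16 degrees, less where a joint would pass 70% of its speed; a pose out of reach is approached as far as the arm can. A call with a gripper value outside its range is refused whole. The fingers move at their own pace and stop on an object; the grip force is fixed at half the most. Time passes only in rows, so rows that repeat a pose let the fingers close. It gives the time, the measured TCP pose, the force, the opening and the grip force at its end, in the units of the state.
- r.sense(): the state, without advancing time (a new reading comes with each control period).
- vision.capture(name): name is "scene" or "side" or "wrist"; returns (picture, depth): 384x512x3 uint8, red, green, blue; 384x512 float32, m along the optical axis (not along the pixel's ray), 0 where there is no reading.
- vision.camera_model(name): a dict with "vertical_fov" (degrees; the focal length in pixels is half the picture's height over the tangent of half this angle, whatever the lens; pixels are square), "cx", "cy" (the principal point, pixels), "extrinsics" (4x4, takes a point from camera to world coordinates); the wrist camera has in their place "mount" (4x4, takes a point from camera to tool coordinates, whose origin is the TCP and whose axes are the flange's). Camera axes: x right, y down, z forward; pixel columns grow to the right and rows downward; lengths in m; the calibration is good to about 2 mm. The wrist camera is an equidistant fisheye: a pixel r from the principal point sees the ray r / f radians off the axis. A picture is of the moment at which its call begins: read the wrist's pose just before it. camera_model takes no time and is no camera call.
- r.finish_job(): hands the job in; it is judged then, once.
Trained networks look in the newest picture that a camera, given by its name, has taken for a name from the list of things; names that differ only in an ending like _2 or _b are one class to them, and where a whole thing is asked for, a point or a joint stands for the part that bears it (a point fixed in the world has none). Each returns a list of dicts, best first, with "conf" (0 to 1); they miss things now and then, are a little off and sometimes report something else, mostly with a low value. They report only what shows in the picture. A call takes as long as a camera call. They do not tell look-alikes from the thing itself.
- vision.find_in(camera, thing): "uv" ([column, row] in pixels, amid what is visible of it).
- vision.cut_out(camera, thing): "region" (384x512 bool, what is visible of it) and "uv" ([column, row] in pixels, amid what is visible of it).
The state is a dict: "time_s": time; "joints": joint angles; "joint_velocities": joint speeds; "effort": joint torques, N m; "tcp_pos": TCP position; "ee_rot": TCP orientation; "wrist_force": force on the tool from outside, world axes, zero at the start; "moment": the same for the moment, N m; "gripper_width": opening from 0.0 (shut) to 1.0 (fully open); "gripper_force": force on a finger pad.
Only numpy, scipy, OpenCV 4.12 (cv2) and the standard library are available. Lean on these libraries where they do the work, as an engineer would, in place of code of your own. Each camera call takes 0.05 s, during which the arm holds its last target. There are 200 camera calls.

## Task

Take the snap-ring pliers from their stand and, spreading each ring by its eyes with the plier tips (not with your fingers), lower one ring over the head of every spindle that carries a rosette until it lies on the rosette, and let it close fully into the groove. Hang the pliers back upright in their stand. Then hold the release button down and slide the carriage right up against the stop without shoving the stop along, and let the button come up so that the carriage is locked; leave the other things on the bench alone.

Things in the scene. Friction and masses are not known exactly. Their poses are not given: they have to be found in the camera images.
- carriage (a joint): Aluminium carriage (100 x 375 mm, its plate's top 40 mm above the bench) carrying three upright steel spindles 100 mm apart in a row along the bed. Value: distance slid (m) towards the stop, along the bed's +y; 0 at the start. A catch locks it at the start, and again right at the stop; with the release button down about 2 N moves it.
- carriage_face (a point): Middle of the carriage's +y end face, which comes up against the stop; y points along the steel bed (110 x 540 mm) towards the stop, z up.
- release (a joint): Grey round release button (32 mm across, travel 7 mm) on the black block at the carriage's -y end. Value: how far it is pressed down (m). Its spring needs 4 N to start and 7 N at the bottom; the catches let go when it is more than 4 mm down, so hold it right down all the way; let up at the stop, it springs up and the catch locks.
- release_top (a point): Centre of the button's top face, 78 mm above the bench when up. Two ears stand on its +y and -y sides, 46 mm apart inside and 14 mm higher than the button: closed fingertips set between the ears can press the button down and push the carriage along by the ear.
- stop_face (a point): Middle of the stop's face that the carriage meets; y along the bed. The stop is a steel block (70 mm wide, 30 mm long) clamped on the bed, its place differs from start to start (the carriage has 50 to 90 mm to go), and it slips only above 45 N.
- stand_seat (a point): Where the middle of the pliers' pivot block lies in the stand's saddles, 113 mm above the bench; axes as the pliers'. The stand is dark wood, fixed, base 100 x 80 mm: two uprights 62 mm apart along x, each with a saddle 24 mm wide in y, its floor 105 mm above the bench, with lips 14 mm high.
- pliers: Upright snap-ring pliers, 144 mm tall, 0.22 kg, in the stand, tips down. Origin: middle of the steel pivot block (78 mm along x, 18 along y, 16 tall); z up; handles and tips lie apart along y. Handles: round, grippy rubber bars 12 mm thick, 56 mm long along x, at y = +-25 mm, 42 mm above the origin: 62 mm over their outsides at rest, about 40 mm fully squeezed. Squeezing them spreads the tips.
- tip_l (a point): Lower end of the left (+y) tip, 96 mm below the pivot block's middle: a pin 7 mm thick, 6 mm long below a shoulder 20 mm wide that cannot enter a ring's eye. The tips are 38 mm apart (centres) at rest, 86 mm fully spread, and rise about 6 mm as they spread; each moves 2.2 mm for each mm its handle moves.
- tip_r (a point): Lower end of the right (-y) tip. The pliers' spring shuts the tips: 12 N on the handles at rest, about 18 N fully squeezed (26 N with a ring on the tips), with a hard stop there. Tips spread inside the eyes carry the ring.
- rosette0: Carved wooden rosette, 96 mm across, 28 mm thick, with a 48 mm hole (1 to 2 mm of play), already on spindle 0 (may be absent; spindle 0 is nearest the release button). Origin: centre of its underside; it lies flat on the carriage plate, 40 mm above the bench.
- rosette1: Carved wooden rosette, 96 mm across, 28 mm thick, with a 48 mm hole (1 to 2 mm of play), already on spindle 1 (may be absent; spindle 0 is nearest the release button). Origin: centre of its underside; it lies flat on the carriage plate, 40 mm above the bench.
- rosette2: Carved wooden rosette, 96 mm across, 28 mm thick, with a 48 mm hole (1 to 2 mm of play), already on spindle 2 (may be absent; spindle 0 is nearest the release button). Origin: centre of its underside; it lies flat on the carriage plate, 40 mm above the bench.
- spindle1 (a point): Centre of the top of the middle spindle, 92 mm above the bench; z up, y along the bed. Spindle 0 is 100 mm to its -y, spindle 2 100 mm to its +y. Each spindle is 45 mm across but for a groove 39 mm across that runs from the rosette's top face (68 mm above the bench) up to 80 mm; the head above it is 12 mm tall.
- ring0: Steel snap ring lying flat on the bench, 80 x 64 mm, 7 mm thick, 64 g, 40 mm inside when relaxed. Origin: centre of the round opening, on the underside; z up; +x points towards its eyes, oblong loops (hole 26 mm along x, 14 mm along y, right through), hole centres 36 mm along +x and 21 mm to either side when relaxed. All rings fit all spindles; some may be spare.
- ring0_l (a joint): Angle (rad) by which each half of this ring is spread about its back (24 mm to -x of its origin); both move alike. 0 relaxed. At 0.3 (4 N at the eyes) it clears a spindle head with about 2 mm to spare when its origin is 1 to 2 mm to -x of the spindle axis; the eyes then lie 9 mm nearer its back than when relaxed, so follow them as it shuts. Springs shut when let go.
- ring1: Steel snap ring lying flat on the bench, 80 x 64 mm, 7 mm thick, 64 g, 40 mm inside when relaxed. Origin: centre of the round opening, on the underside; z up; +x points towards its eyes, oblong loops (hole 26 mm along x, 14 mm along y, right through), hole centres 36 mm along +x and 21 mm to either side when relaxed. All rings fit all spindles; some may be spare.
- ring1_l (a joint): Angle (rad) by which each half of this ring is spread about its back (24 mm to -x of its origin); both move alike. 0 relaxed. At 0.3 (4 N at the eyes) it clears a spindle head with about 2 mm to spare when its origin is 1 to 2 mm to -x of the spindle axis; the eyes then lie 9 mm nearer its back than when relaxed, so follow them as it shuts. Springs shut when let go.
- ring2: Steel snap ring lying flat on the bench, 80 x 64 mm, 7 mm thick, 64 g, 40 mm inside when relaxed. Origin: centre of the round opening, on the underside; z up; +x points towards its eyes, oblong loops (hole 26 mm along x, 14 mm along y, right through), hole centres 36 mm along +x and 21 mm to either side when relaxed. All rings fit all spindles; some may be spare.
- ring2_l (a joint): Angle (rad) by which each half of this ring is spread about its back (24 mm to -x of its origin); both move alike. 0 relaxed. At 0.3 (4 N at the eyes) it clears a spindle head with about 2 mm to spare when its origin is 1 to 2 mm to -x of the spindle axis; the eyes then lie 9 mm nearer its back than when relaxed, so follow them as it shuts. Springs shut when let go.
- chisel0: Bystander: chisel, 190 mm. Leave alone.
- mallet: Bystander: round carver's mallet standing on its head, 200 mm tall. Leave alone.
- wax: Bystander: jar of wax, 60 mm. Leave alone.
- cup: Bystander: terracotta cup, 95 mm. Leave alone.
- offcut: Bystander: offcut of wood, 65 x 45 x 30 mm, lying in the row of rings. Leave alone.
There are look-alikes about, which are no part of the job. Leave any green or pink look-alike of the ring0 alone.

How it is judged:
By the outcome, as a careful person would: the job done as asked, in the order asked, and still so for the second after the job is handed in, with the robot touching nothing.
Of rosette0, rosette1, rosette2 only 2 to 3 are there at a start; the rules pass over those that are not, and their reading is None.
At some moment in a run one of ring0, ring1, ring2 may be knocked a few centimetres aside while the robot is not near it.
It also fails if it takes over 210 s, if anything falls off the work surface, if the arm or the gripper's body presses on something with over 40 N, if the wrist force passes 120 N, or if a joint passes its speed limit or range.

## Working session

There is one attempt and no reset: what is moved stays moved. The work goes in short steps, Python scripts to look and compute and a shell command to move; the robot and the scene stay as the last step left them, time stands still between calls to the robot, and variables do not carry over. Pictures are saved under pics/ and viewed, at most 14 in all, crops included, and the job is handed in when it is done.

```bash
mkdir -p pics
cat > h.py <<'E'
import numpy as np, cv2
from station import r, vision
def cap(n):
    s=r.sense(); p,d=vision.capture(n); return s,p,d
def save(n,p): cv2.imwrite('pics/'+n+'.png',p[:,:,::-1])
def world(n,u,v,d,s=None,z=None):
    """pixel+depth -> world; or with z: intersect with plane"""
    m=vision.camera_model(n); f=192/np.tan(np.radians(m['vertical_fov'])/2)
    x,y=(u-m['cx'])/f,(v-m['cy'])/f
    if n=='wrist':
        t=np.hypot(x,y); k=np.tan(t)/t if t>1e-9 else 1
        ray=np.array([x*k,y*k,1.])
        T=np.eye(4);T[:3,:3]=s['ee_rot'];T[:3,3]=s['tcp_pos'];M=T@np.array(m['mount'])
    else:
        ray=np.array([x,y,1.]);M=np.array(m['extrinsics'])
    if z is not None:
        w=M[:3,:3]@ray; return M[:3,3]+w*(z-M[2,3])/w[2]
    return M[:3,:3]@(ray*d)+M[:3,3]
def pix(n,P,s=None):
    m=vision.camera_model(n); f=192/np.tan(np.radians(m['vertical_fov'])/2)
    if n=='wrist':
        T=np.eye(4);T[:3,:3]=s['ee_rot'];T[:3,3]=s['tcp_pos'];M=T@np.array(m['mount'])
    else: M=np.array(m['extrinsics'])
    c=M[:3,:3].T@(np.array(P)-M[:3,3])
    if n=='wrist':
        h=np.hypot(c[0],c[1]);t=np.arctan2(h,c[2]);return np.array([m['cx']+f*t*c[0]/h,m['cy']+f*t*c[1]/h])
    return np.array([m['cx']+f*c[0]/c[2],m['cy']+f*c[1]/c[2]])
E
python3 - <<'E'
from h import *
a=[]
for n in ['scene','side','wrist']:
    s,p,d=cap(n); save(n+'0',p); np.savez('pics/'+n+'0.npz',p=p,d=d)
    for t in ['pliers','carriage','release','stop_face','rosette0','ring0','spindle1','stand_seat','offcut','tip_l','cup','wax','chisel0','mallet']:
        for q in vision.find_in(n,t):
            u,v=q['uv']; dd=d[int(v),int(u)]
            print(n,t,round(q['conf'],2),np.round([u,v]),np.round(world(n,u,v,dd,s),3))
m=vision.camera_model('wrist');print(m); print(s)
E
```

```text
scene pliers 0.86 [347. 249.] [0.482 0.282 0.119]
scene carriage 0.58 [223. 208.] [ 0.607 -0.069  0.035]
scene release 0.35 [341. 239.] [ 0.388  0.202 -0.002]
scene stop_face 0.8 [294. 273.] [0.597 0.229 0.053]
scene rosette0 0.76 [239. 221.] [0.613 0.02  0.067]
scene rosette0 0.76 [259. 244.] [0.615 0.11  0.064]
scene rosette0 0.4 [348. 249.] [0.478 0.284 0.118]
scene ring0 0.81 [436. 277.] [ 0.277  0.441 -0.003]
scene ring0 0.7 [290. 230.] [0.487 0.092 0.004]
scene ring0 0.64 [374. 254.] [ 0.351  0.291 -0.002]
scene ring0 0.61 [322. 206.] [ 0.343  0.078 -0.002]
scene ring0 0.6 [244. 175.] [ 0.456 -0.166  0.004]
scene ring0 0.41 [273. 151.] [ 0.302 -0.208 -0.004]
scene spindle1 0.93 [228. 207.] [ 0.593 -0.064  0.034]
scene stand_seat 0.66 [340. 274.] [0.509 0.3   0.058]
scene stand_seat 0.66 [367. 335.] [0.575 0.447 0.057]
scene offcut 0.74 [277. 197.] [ 0.45  -0.012  0.029]
scene tip_l 0.56 [354. 253.] [0.446 0.285 0.074]
scene tip_l 0.54 [340. 238.] [0.496 0.266 0.157]
scene cup 0.91 [169. 225.] [ 0.764 -0.107  0.035]
scene cup 0.35 [227. 208.] [ 0.61  -0.042  0.063]
scene wax 0.6
[... 3156 characters left out ...]
e+01, -1.48158832e+01]), 'joint_velocities': array([0.00804574, 0.03641419, 0.0325488 , 0.037066  , 0.03859063,
       0.10479426]), 'effort': array([ 5.47367035e-04, -3.90460396e+01,  1.87619340e+01,  4.22451407e+00,
        1.54732709e-02, -1.25825784e-05]), 'tcp_pos': array([6.24976030e-01, 2.56342183e-05, 4.04725598e-01]), 'ee_rot': array([[ 8.19017021e-06, -9.99999999e-01, -3.89829520e-05],
       [-1.00000000e+00, -8.19030752e-06,  3.52232603e-06],
       [-3.52264531e-06,  3.89829231e-05, -9.99999999e-01]]), 'wrist_force': array([-0.60740082, -0.24050401, -0.98225959]), 'moment': array([-0.04955045,  0.00506669, -0.0372123 ]), 'gripper_force': 0.0, 'gripper_width': 0.9979408223324777}
```

```bash
python3 -m creep --help 2>&1 | head -5; python3 -c "
import cv2;a=[cv2.imread(f'pics/{n}0.png') for n in('scene','side')]
" ; ls
```

```text
invalid input: not JSON, or not a number
h.py
pics
```

View pics/scene0.png

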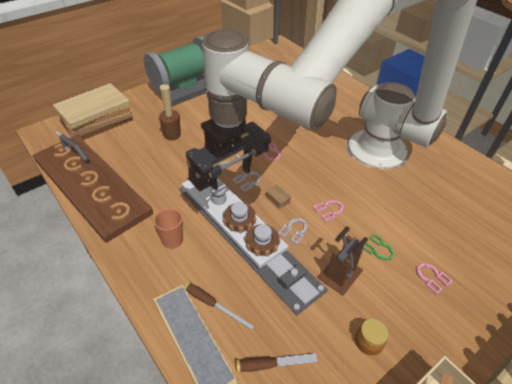

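View pics/wrist0.png

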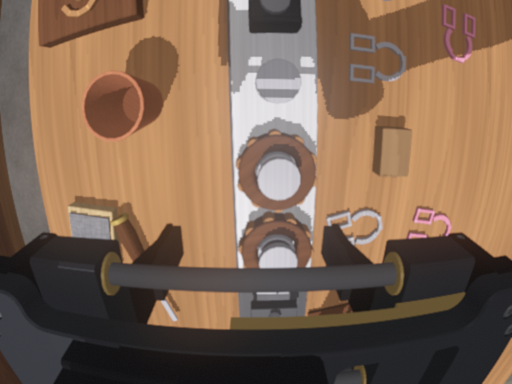

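View pics/side0.png

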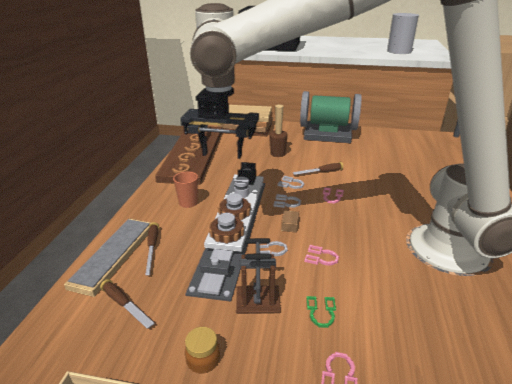

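```bash
cat >> h.py <<'E'
def cloud(n,d,s=None):
    m=vision.camera_model(n); f=192/np.tan(np.radians(m['vertical_fov'])/2)
    v,u=np.mgrid[0:384,0:512]; x,y=(u-m['cx'])/f,(v-m['cy'])/f; d=np.asarray(d,float)
    if n=='wrist':
        t=np.hypot(x,y)+1e-9;k=np.tan(t)/t;x,y=x*k,y*k
        T=np.eye(4);T[:3,:3]=s['ee_rot'];T[:3,3]=s['tcp_pos'];M=T@np.array(m['mount'])
    else: M=np.array(m['extrinsics'])
    P=np.stack([x*d,y*d,d],-1)@M[:3,:3].T+M[:3,3]; P[d<=0]=np.nan; return P
def blobs(mask,P,minpix=25,gray=None):
    n,l,st,c=cv2.connectedComponentsWithStats(mask.astype(np.uint8))
    for i in range(1,n):
        if st[i,4]>=minpix:
            q=P[l==i]; (cx,cy),(w,h),a=cv2.minAreaRect((q[:,:2]*1000).astype(np.float32))
            print('n',st[i,4],'px',c[i].round(),'mean',q.mean(0).round(4),'rect',round(cx,1),round(cy,1),round(w,1),round(h,1),round(a,1))
E
python3 - <<'E'
from h import *
s={'ee_rot':np.array([[0,-1,0],[-1,0,0],[0,0,-1.]]),'tcp_pos':np.array([.625,0,.4047])}
z=np.load('pics/wrist0.npz');P=cloud('wrist',z['d'],s);Z=P[...,2]
print('spindles');blobs((Z>.085)&(Z<.1),P)
print('plate');blobs((Z>.035)&(Z<.045)&(P[...,0]>.53)&(P[...,0]<.68),P,200)
print('low');hsv=cv2.cvtColor(z['p'],cv2.COLOR_RGB2HSV)
g=(hsv[...,1]<60)&(np.abs(Z)<.03)&(P[...,0]<.54);blobs(g,P,60)
for n in ['scene','side']:
    z=np.load(f'pics/{n}0.npz');P=cloud(n,z['d']);Z=P[...,2];print(n)
    B=(P[...,0]>.4)&(P[...,0]<.56)&(P[...,1]>.2)&(P[...,1]<.38)
    for lo,hi in [(.11,.135),(.145,.175)]:
        print(lo);blobs(B&(Z>lo)&(Z<hi),P,10)
    print('stop');blobs((Z>.03)&(Z<.07)&(P[...,0]>.54)&(P[...,0]<.66)&(P[...,1]>.15),P,40)
    im=z['p'];uv=pix(n,[.48,.29,.1]).astype(int);c=im[max(uv[1]-60,0):uv[1]+60,uv[0]-60:uv[0]+60]
    save(n+'crop',cv2.resize(c,None,fx=4,fy=4,interpolation=cv2.INTER_CUBIC))
E
```

```text
spindles
n 420 px [277.  20.] mean [ 0.6011 -0.1632  0.0904] rect 600.9 -164.0 48.9 9.4 0.4
n 1579 px [278.  80.] mean [ 0.6003 -0.1011  0.091 ] rect 600.1 -101.3 43.8 44.0 67.6
n 1134 px [111. 106.] mean [ 0.7744 -0.0826  0.092 ] rect 772.0 -82.3 75.4 74.5 26.7
n 1415 px [278. 178.] mean [ 0.5984 -0.0023  0.0908] rect 598.5 -1.7 43.3 44.1 65.1
n 730 px [277. 257.] mean [0.5963 0.0904 0.0905] rect 596.1 90.2 43.1 27.5 1.5
plate
n 10199 px [272.  98.] mean [ 0.6023 -0.084   0.039 ] rect 598.9 -50.5 100.9 307.1 1.2
n 475 px [274. 311.] mean [0.5931 0.2144 0.0407] rect 592.4 216.2 19.9 69.1 90.0
low
n 985 px [375.  60.] mean [ 0.463 -0.143  0.005] rect 456.3 -144.0 66.6 86.2 89.4
n 670 px [358. 224.] mean [0.4703 0.0901 0.0042] rect 470.8 88.2 58.7 87.5 52.2
scene
0.11
n 306 px [346. 250.] mean [0.4836 0.2821 0.1184] rect 479.2 277.3 78.9 48.3 20.8
0.145
n 100 px [342. 234.] mean [0.4846 0.2594 0.1568] rect 483.1 260.0 53.6 15.8 13.1
n 104 px [360. 245.] mean [0.4739 0.3072 0.1573] rect 472.6 305.1 55.3 14.3 12.9
stop
n 328 px [293. 275.] mean [0.5969 0.226  0.0418] rect 594.5 223.9 70.5 31.0 1.2
n 638 px [371. 336.] mean [0.5655 0.4541 0.0523] rect 564.8 451.8 65.7 49.1 89.9
side
0.11
n 352 px [258. 263.] mean [0.4748 0.2886 0.1178] rect 475.7 284.5 75.8 48.2 10.4
0.145
n 160 px [257. 241.] mean [0.4809 0.2612 0.1559] rect 481.0 261.5 51.9 17.8 14.6
n 152 px [258. 256.] mean [0.4708 0.3097 0.1566] rect 471.4 307.3 55.5 13.4 12.9
stop
n 348 px [214. 265.] mean [0.5922 0.2295 0.041 ] rect 593.4 225.4 32.0 70.2 89.5
n 731 px [197. 344.] mean [0.5597 0.461  0.0537] rect 563.4 454.8 46.8 63.6 0.0
```

```bash
cd pics; python3 -c "
import cv2,numpy as np
a=cv2.imread('scenecrop.png');b=cv2.imread('sidecrop.png')
cv2.imwrite('cc.png',np.hstack([cv2.resize(a,(400,400)),cv2.resize(b,(400,400))]))"
```

```text
(no output)
```

View pics/cc.png

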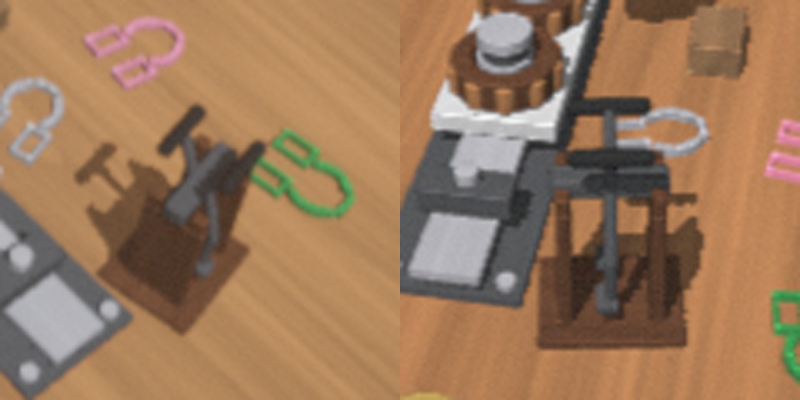

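```bash
cat >> h.py <<'E'
from scipy.spatial.transform import Rotation as Ro
def go(x,y,z,yaw):
    """print shift(mm)/turn(deg) in tool axes to TCP x,y,z with tool x at world yaw (deg), pointing down"""
    s=r.sense(); R=np.array(s['ee_rot']); a=np.radians(yaw)
    Rt=np.array([[np.cos(a),np.sin(a),0],[np.sin(a),-np.cos(a),0],[0,0,-1.]])
    print('GO',(R.T@(np.array([x,y,z])-s['tcp_pos'])*1000).round(1).tolist(),Ro.from_matrix(R.T@Rt).as_rotvec(degrees=True).round(2).tolist())
E
python3 -c "
from h import *
go(.4765,.284,.375,193)"
```

```text
GO [-284.0, 148.5, 29.8] [-0.0, 0.0, 77.0]
```

```bash
python3 -m creep '[[1,-40,20,4,0,0,7],[1,-80,42,8,0,0,14],[1,-120,63,12,0,0,21],[1,-160,84,16,0,0,28],[1,-200,105,20,0,0,35],[1,-240,126,25,0,0,42],[1,-284,148.5,30,0,0,49],[1,-284,148.5,30,0,0,56]]'; python3 -m creep '[[1,0,0,0,0,0,7],[1,0,0,0,0,0,14],[1,0,0,0,0,0,21],[1,0,0,0,0,0,21],[1,0,0,0,0,0,21]]'
python3 - <<'E'
from h import *
s,p,d=cap('wrist');save('w1',p);np.savez('pics/w1.npz',p=p,d=d)
P=cloud('wrist',d,s);Z=P[...,2]
B=(P[...,0]>.4)&(P[...,0]<.56)&(P[...,1]>.2)&(P[...,1]<.38)
for lo,hi in [(.1,.135),(.145,.175)]:
    print(lo);blobs(B&(Z>lo)&(Z<hi),P,10)
print(s['tcp_pos'],s['joints'],s['time_s'])
E
```

```text
time_s: 2.92
tcp_pos: [0.482, 0.273, 0.3764]
ee_rot: [[-0.799, -0.601, 0.001], [-0.601, 0.799, 0.001], [-0.001, 0.0, -1.0]]
wrist_force: [0.4, -0.0, 0.3]
gripper_width: 1.0
gripper_force: 0.0
time_s: 3.33
tcp_pos: [0.4831, 0.2717, 0.3762]
ee_rot: [[-0.959, -0.284, 0.0], [-0.284, 0.959, 0.0], [-0.0, 0.0, -1.0]]
wrist_force: [0.0, -0.2, 0.7]
gripper_width: 0.999
gripper_force: 0.0
0.1
n 3046 px [266. 189.] mean [0.4718 0.2815 0.1176] rect 475.1 281.7 77.4 50.1 11.0
0.145
n 1162 px [234. 205.] mean [0.4782 0.2578 0.1581] rect 479.7 260.0 55.7 16.1 12.1
n 1193 px [301. 209.] mean [0.4677 0.3047 0.1578] rect 470.2 304.3 54.1 17.0 12.6
[0.48308229 0.27169753 0.37623769] [ 4.61122423e+01  1.64837410e+01 -1.20969425e+01  1.74359504e-03
 -6.14111037e+01 -1.19633944e+02] 3.3333
```

View pics/w1.png

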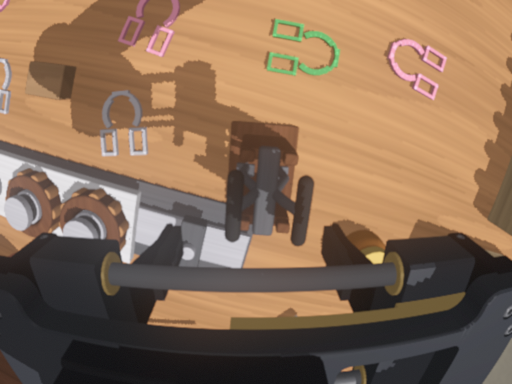

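```bash
python3 -c "
from h import *
go(.4755,.2828,.319,192.5)"
```

```text
GO [4.2, 13.0, 57.2] [0.0, 0.01, 3.95]
```

```bash
python3 -m creep '[[1,4,13,20,0,0,4],[1,4,13,40,0,0,4],[1,4,13,57,0,0,4],[1,4,13,57,0,0,4],[1,4,13,57,0,0,4]]'; python3 -m creep '[[0.38,0,0,0,0,0,0],[0.38,0,0,0,0,0,0],[0.38,0,0,0,0,0,0],[0.38,0,0,0,0,0,0],[0.38,0,0,0,0,0,0],[0.38,0,0,0,0,0,0]]'
```

```text
time_s: 3.8
tcp_pos: [0.4758, 0.2828, 0.3188]
ee_rot: [[-0.977, -0.214, -0.001], [-0.214, 0.977, -0.002], [0.001, -0.001, -1.0]]
wrist_force: [-0.2, 0.9, 0.6]
gripper_width: 1.003
gripper_force: 0.0
time_s: 4.3
tcp_pos: [0.4759, 0.2826, 0.3201]
ee_rot: [[-0.977, -0.213, 0.001], [-0.213, 0.977, -0.001], [-0.001, -0.001, -1.0]]
wrist_force: [0.5, -2.7, 4.3]
gripper_width: 0.709
gripper_force: 5.6
```

```bash
python3 -m creep '[[0.37,0,0,0,0,0,0],[0.37,0,0,0,0,0,0],[0.37,0,0,0,0,0,0],[0.37,0,0,0,0,0,0]]';python3 -m creep '[[0.3,0,0,0,0,0,0],[0.3,0,0,0,0,0,0],[0.3,0,0,0,0,0,0],[0.3,0,0,0,0,0,0]]'
```

```text
time_s: 4.63
tcp_pos: [0.4759, 0.2826, 0.3204]
ee_rot: [[-0.977, -0.213, 0.001], [-0.213, 0.977, -0.001], [-0.001, -0.001, -1.0]]
wrist_force: [-0.8, -2.5, 6.8]
gripper_width: 0.689
gripper_force: 14.2
time_s: 4.97
tcp_pos: [0.4758, 0.2826, 0.3211]
ee_rot: [[-0.977, -0.213, 0.001], [-0.213, 0.977, -0.0], [-0.001, -0.001, -1.0]]
wrist_force: [-1.0, -3.1, 8.6]
gripper_width: 0.66
gripper_force: 15.5
```

```bash
python3 -m creep '[[0.34,0,0,0,0,0,0],[0.34,0,0,-10,0,0,0],[0.34,0,0,-40,0,0,0],[0.34,0,0,-75,0,0,0],[0.34,0,0,-110,0,0,0],[0.34,0,0,-130,0,0,0],[0.34,0,0,-130,0,0,0],[0.34,0,0,-130,0,0,0]]'
cat >> h.py <<'E'
from scipy.optimize import minimize
def _tmpl():
    g=np.zeros((160,200),np.uint8)  # 0.5mm; origin at (80,0)->col=2*(x+40), row=2*|y|
    y,x=np.mgrid[0:160,0:200]; x=x/2-40.; y=y/2.
    rr=np.hypot(x,y); m=(rr>20)&(rr<27.5)&~((x>0)&(y<10))
    e=(x>19)&(x<53)&(y>10)&(y<32)&~((x>23)&(x<49)&(y>14)&(y<28))
    return cv2.distanceTransform((~(m|e)).astype(np.uint8),cv2.DIST_L2,5)/2
DT=_tmpl()
def fitring(Q,init,spread=True):
    """Q Nx2 mm world points on ring; init x,y,yawdeg,spread"""
    def cost(p):
        a=np.radians(p[2]);d=Q-p[:2];x=d@[np.cos(a),np.sin(a)];y=np.abs(d@[-np.sin(a),np.cos(a)])
        t=p[3]/10 if spread else 0; X=x+24; x2=X*np.cos(t)+y*np.sin(t)-24; y2=-X*np.sin(t)+y*np.cos(t)
        e=np.minimum(cv2.remap(DT.astype(np.float32),(2*(x2+40)).astype(np.float32),(2*np.abs(y2)).astype(np.float32),cv2.INTER_LINEAR,borderMode=cv2.BORDER_CONSTANT,borderValue=20),10)
        return float(np.mean(e**2))
    best=min((minimize(cost,np.array(init,float)+[0,0,k,j],method='Nelder-Mead',options=dict(xatol=.02,fatol=1e-4,maxiter=1500,initial_simplex=np.array(init,float)+[0,0,k,j]+np.array([[0,0,0,0],[8,0,0,0],[0,8,0,0],[0,0,8,0],[0,0,0,1.]]))) for k in(-12,0,12) for j in ((0,2) if spread else (0,))),key=lambda o:o.fun)
    p=best.x.copy();p[3]/=10
    return p.round(2),round(best.fun,2)
def flat(n,mask,z,s=None):
    v,u=np.nonzero(mask); return np.array([world(n,a,b,0,s,z)[:2]*1000 for a,b in zip(u,v)])
E
python3 - <<'E'
from h import *
z=np.load('pics/w1.npz');R=np.array([[-.959,-.284,0],[-.284,.959,0],[0,0,-1.]])
s={'ee_rot':R,'tcp_pos':np.array([.4831,.2717,.3762])}
P=cloud('wrist',z['d'],s);hsv=cv2.cvtColor(z['p'],cv2.COLOR_RGB2HSV)
g=(hsv[...,1]<70)&(hsv[...,2]>90)&(P[...,2]<.02)&(P[...,0]<.54)&(P[...,1]<.16)&(P[...,1]>.03);blobs(g,P)
print(fitring(flat('wrist',g,.007,s),[470,90,0,0],False))
z=np.load('pics/wrist0.npz');s={'ee_rot':np.array([[0,-1,0],[-1,0,0],[0,0,-1.]]),'tcp_pos':np.array([.625,0,.4047])}
P=cloud('wrist',z['d'],s);hsv=cv2.cvtColor(z['p'],cv2.COLOR_RGB2HSV)
for y in (.09,-.143):
    g=(hsv[...,1]<70)&(P[...,2]<.02)&(P[...,0]<.54)&(abs(P[...,1]-y)<.06);
    print(g.sum(),fitring(flat('wrist',g,.007,s),[465,y*1000,0,0],False))
s=r.sense();print(s['tcp_pos'],s['gripper_width'],s['gripper_force'],s['wrist_force'])
E
```

```text
time_s: 5.63
tcp_pos: [0.4752, 0.283, 0.4497]
ee_rot: [[-0.977, -0.213, 0.0], [-0.213, 0.977, 0.003], [-0.001, 0.002, -1.0]]
wrist_force: [0.4, 0.0, -3.0]
gripper_width: 0.674
gripper_force: 12.2
n 917 px [128. 121.] mean [0.4674 0.1064 0.0049] rect 473.2 99.9 87.7 58.8 26.2
n 346 px [109. 142.] mean [0.5008 0.0852 0.0042] rect 502.2 83.6 36.2 27.8 14.9
n 28 px [145. 182.] mean [0.5395 0.1452 0.0036] rect 539.5 146.0 0.9 26.4 0.1
(array([4.5936e+02, 9.6480e+01, 1.5930e+01, 4.0000e-02]), np.float64(5.84))
776 (array([460.27,  93.  ,  16.11,  -0.  ]), np.float64(8.99))Traceback (most recent call last):
  File "<stdin>", line 11, in <module>
  File "h.py", line 67, in flat
    v,u=np.nonzero(mask); return np.array([world(n,a,b,0,s,z)[:2]*1000 for a,b in zip(u,v)])
                                           ~~~~~^^^^^^^^^^^^^
  File "h.py", line 8, in world
    m=vision.camera_model(n); f=192/np.tan(np.radians(m['vertical_fov'])/2)
ValueError: time passes only in moves, steps and waits
```

```bash
cat > fix.py <<'E'
t=open('h.py').read()
t=t.replace("vision.camera_model(n)","CM(n)").replace("from station import r, vision","from station import r, vision\nimport functools\n@functools.lru_cache(None)\ndef CM(n): return vision.camera_model(n)",1)
open('h.py','w').write(t)
E
python3 fix.py; python3 -c "
from h import *
go(.494,.1064,.37,196)"
```

```text
GO [19.3, -176.8, 79.3] [0.14, 0.06, -3.73]
```

```bash
python3 -m creep '[[0.34,5,-40,0,0,0,-1],[0.34,10,-80,0,0,0,-2],[0.34,15,-120,10,0,0,-3],[0.34,19,-160,40,0,0,-3.7],[0.34,19,-177,70,0,0,-3.7],[0.34,19,-177,79,0,0,-3.7],[0.34,19,-177,79,0,0,-3.7],[0.34,19,-177,79,0,0,-3.7]]'
python3 - <<'E'
from h import *
s,p,d=cap('wrist');save('w2',p);np.savez('pics/w2.npz',p=p,d=d,**{k:s[k] for k in('ee_rot','tcp_pos')})
P=cloud('wrist',d,s);hsv=cv2.cvtColor(p,cv2.COLOR_RGB2HSV)
g=(hsv[...,1]<60)&(P[...,2]<.02)&(P[...,0]<.53)&(abs(P[...,1]-.1)<.06);blobs(g,P)
print(fitring(flat('wrist',g,.007,s),[460,96,16,0],False)); print(s['tcp_pos'])
E
```

```text
time_s: 6.3
tcp_pos: [0.4948, 0.1062, 0.369]
ee_rot: [[-0.961, -0.275, -0.002], [-0.275, 0.961, -0.002], [0.003, -0.001, -1.0]]
wrist_force: [0.2, -0.9, -2.0]
gripper_width: 0.674
gripper_force: 12.2
n 27 px [296.  10.] mean [0.2981 0.1027 0.006 ] rect 298.0 102.7 9.5 4.4 88.1
n 105 px [277.  22.] mean [0.319  0.0857 0.006 ] rect 317.7 86.2 8.5 34.0 75.9
n 25 px [307.  16.] mean [0.3    0.1166 0.0062] rect 299.8 116.7 9.9 4.0 65.1
n 114 px [311.  37.] mean [0.3245 0.1274 0.006 ] rect 323.1 127.4 9.5 35.2 87.7
n 111 px [266.  48.] mean [0.3532 0.0829 0.0055] rect 355.3 80.3 22.8 35.8 81.6
n 153 px [297.  67.] mean [0.3634 0.1223 0.0058] rect 361.6 122.6 22.3 35.8 81.1
n 1102 px [251. 145.] mean [0.467  0.0972 0.0046] rect 470.9 97.8 79.2 66.9 16.2
(array([4.5911e+02, 9.4600e+01, 1.6170e+01, 1.3000e-01]), np.float64(33.46))
[0.49484924 0.10617913 0.3689956 ]
```

View pics/w2.png

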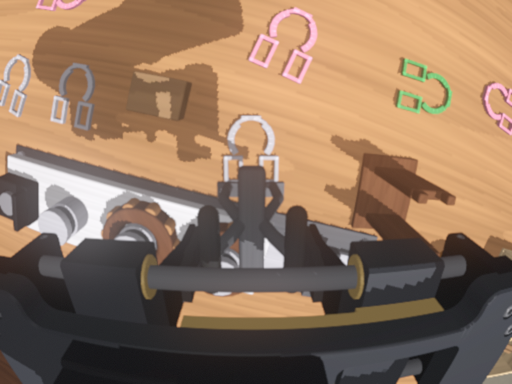

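```bash
cat >> h.py <<'E'
def load(n):
    z=np.load(f'pics/{n}.npz');return {k:z[k] for k in('ee_rot','tcp_pos')},z['p'],z['d']
def tips(P,s,hi=-.25):
    """points on plier tips, tool-frame mm"""
    T=(P-s['tcp_pos'])@s['ee_rot']*1000
    m=(T[...,2]>-hi*1000)&(T[...,2]<310)&(abs(T[...,0])<14)&(abs(T[...,1])<70)
    n,l,st,c=cv2.connectedComponentsWithStats(m.astype(np.uint8))
    for i in range(1,n):
        if st[i,4]>15:
            q=T[l==i];print('tip n',st[i,4],'px',c[i].round(),'min',q.min(0).round(1),'max',q.max(0).round(1),'mean',q.mean(0).round(1))
E
python3 - <<'E'
from h import *
s,p,d=load('w2');P=cloud('wrist',d,s);tips(P,s);tips(P,s,-.285)
c=p[90:230,180:330];save('w2c',cv2.resize(c,None,fx=5,fy=4.2,interpolation=cv2.INTER_CUBIC))
E
```

```text
tip n 333 px [227. 189.] min [ -9.3 -33.2 250.4] max [  5.7 -13.8 304.1] mean [  1.3 -22.7 282.5]
tip n 319 px [274. 189.] min [ -9.7  13.  250.1] max [  5.4  30.8 303.1] mean [  1.6  21.1 281.2]
tip n 209 px [228. 187.] min [ -9.3 -33.2 285.1] max [  5.5 -13.8 304.1] mean [ -0.3 -22.5 292.4]
tip n 178 px [273. 187.] min [ -9.7  13.  285.6] max [  5.4  30.8 303.1] mean [-2.00e-01  2.11e+01  2.93e+02]
```

View pics/w2c.png

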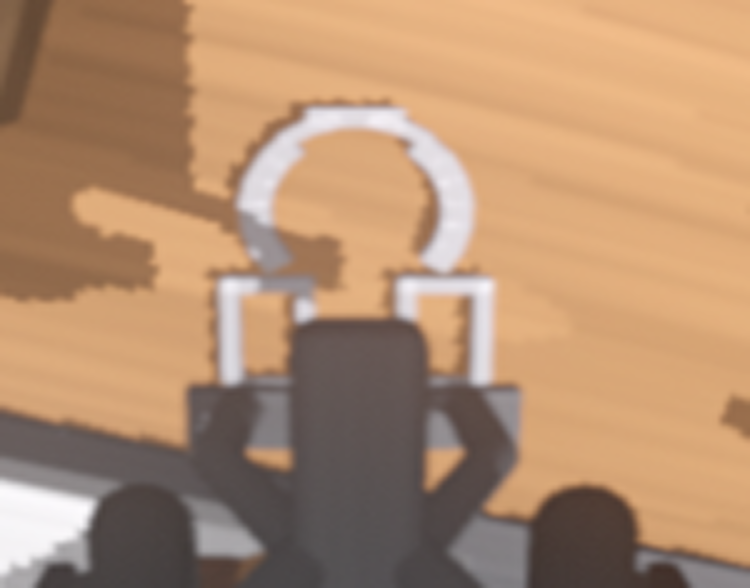

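```bash
python3 -c "
from h import *
go(.4952,.1058,.309,196.2)"
```

```text
GO [0.3, -1.0, 61.3] [-0.02, 0.03, -0.16]
```

```bash
python3 -m creep '[[0.38,0,-1,30,0,0,0],[0.38,0,-1,50,0,0,0],[0.38,0,-1,57,0,0,0],[0.38,0,-1,61,0,0,0],[0.38,0,-1,61,0,0,0],[0.38,0,-1,61,0,0,0]]'
python3 - <<'E'
from h import *
s,p,d=cap('wrist');np.savez('pics/w3.npz',p=p,d=d,**{k:s[k] for k in('ee_rot','tcp_pos')})
P=cloud('wrist',d,s);tips(P,s,-.285);print(s['tcp_pos'],s['wrist_force'])
c=p[90:230,180:330];save('w3c',cv2.resize(c,None,fx=5,fy=4.2,interpolation=cv2.INTER_CUBIC))
E
```

```text
time_s: 6.85
tcp_pos: [0.4956, 0.1058, 0.3106]
ee_rot: [[-0.961, -0.277, 0.003], [-0.277, 0.961, 0.001], [-0.003, 0.0, -1.0]]
wrist_force: [0.0, -0.4, -1.4]
gripper_width: 0.694
gripper_force: 11.7
tip n 238 px [227. 184.] min [-13.6 -34.8 285.4] max [ 13.8 -13.8 310. ] mean [  2.  -23.9 295.3]
tip n 209 px [275. 184.] min [-13.9  13.  285. ] max [ 13.8  31.7 309.6] mean [  1.7  23.  296.5]
[0.49564786 0.10580419 0.31057358] [ 0.00547715 -0.38435104 -1.42713048]
```

View pics/w3c.png

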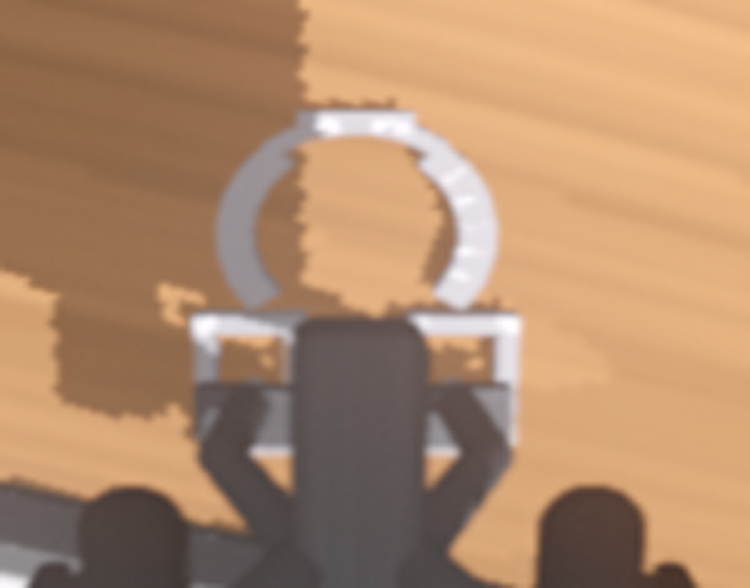

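```bash
python3 -m creep '[[0.38,0,0,2,0,0,0],[0.38,0,0,3.5,0,0,0],[0.38,0,0,4,0,0,0],[0.38,0,0,4,0,0,0],[0.38,0,0,4,0,0,0]]'; python3 -m creep '[[0.38,0,0,1,0,0,0],[0.38,0,0,1,0,0,0],[0.38,0,0,1,0,0,0]]'
```

```text
time_s: 7.32
tcp_pos: [0.4952, 0.1051, 0.3056]
ee_rot: [[-0.961, -0.275, 0.001], [-0.275, 0.961, 0.0], [-0.001, 0.0, -1.0]]
wrist_force: [-0.7, 0.3, -0.0]
gripper_width: 0.691
gripper_force: 11.7
time_s: 7.57
tcp_pos: [0.4955, 0.1052, 0.3052]
ee_rot: [[-0.961, -0.276, 0.002], [-0.276, 0.961, 0.001], [-0.002, 0.0, -1.0]]
wrist_force: [0.0, 1.0, 5.6]
gripper_width: 0.693
gripper_force: 12.1
```

```bash
python3 -m creep '[[0.3,0,0,-0.7,0,0,0],[0.24,0,0,-0.7,0,0,0],[0.18,0,0,-0.7,0,0,0],[0.12,0,0,-0.5,0,0,0],[0.12,0,0,-0.5,0,0,0],[0.12,0,0,-0.5,0,0,0],[0.12,0,0,-0.5,0,0,0]]'
python3 - <<'E'
from h import *
s,p,d=cap('wrist');np.savez('pics/w4.npz',p=p,d=d,**{k:s[k] for k in('ee_rot','tcp_pos')})
P=cloud('wrist',d,s);tips(P,s,-.285)
g=(cv2.cvtColor(p,cv2.COLOR_RGB2HSV)[...,1]<60)&(P[...,2]<.02)&(P[...,0]<.53)&(P[...,0]>.41)&(abs(P[...,1]-.1)<.06);blobs(g,P)
print(fitring(flat('wrist',g,.007,s),[460,96,16,1]))
E
```

```text
time_s: 8.15
tcp_pos: [0.4952, 0.1044, 0.3051]
ee_rot: [[-0.961, -0.276, 0.0], [-0.276, 0.961, -0.002], [0.0, -0.002, -1.0]]
wrist_force: [1.5, -4.6, 5.9]
gripper_width: 0.573
gripper_force: 24.0
tip n 1270 px [209. 183.] min [-14.  -70.  285.3] max [ 14.  -15.2 308.3] mean [  1.3 -42.7 302.8]
tip n 1351 px [293. 183.] min [-14.   12.7 285.1] max [ 14.   70.  308.2] mean [  1.1  42.1 303. ]
n 1948 px [249. 163.] mean [0.4752 0.0958 0.0064] rect 475.8 96.2 83.5 81.7 15.0
(array([4.6293e+02, 9.2220e+01, 1.5520e+01, 1.2000e-01]), np.float64(1.29))
```

```bash
python3 -m creep '[[0.04,0,0,0,0,0,0],[-0.04,0,0,0,0,0,0],[-0.12,0,0,0,0,0,0],[-0.15,0,0,0,0,0,0],[-0.15,0,0,0,0,0,0],[-0.15,0,0,0,0,0,0],[-0.15,0,0,0,0,0,0],[-0.15,0,0,0,0,0,0]]'
python3 - <<'E'
from h import *
s,p,d=cap('wrist');np.savez('pics/w5.npz',p=p,d=d,**{k:s[k] for k in('ee_rot','tcp_pos')})
P=cloud('wrist',d,s);tips(P,s,-.285)
g=(cv2.cvtColor(p,cv2.COLOR_RGB2HSV)[...,1]<60)&(P[...,2]<.02)&(P[...,0]<.53)&(P[...,0]>.41)&(abs(P[...,1]-.1)<.06);blobs(g,P)
print(fitring(flat('wrist',g,.007,s),[460,96,16,2]))
E
```

```text
time_s: 8.87
tcp_pos: [0.4948, 0.1051, 0.3042]
ee_rot: [[-0.961, -0.275, -0.001], [-0.275, 0.961, 0.0], [0.001, 0.0, -1.0]]
wrist_force: [0.5, -2.0, 0.1]
gripper_width: 0.438
gripper_force: 30.0
tip n 1312 px [209. 183.] min [-14.  -70.  285.2] max [ 14.  -15.1 307.3] mean [  1.5 -41.6 301.5]
tip n 1390 px [292. 183.] min [-14.   12.6 285.1] max [ 14.   70.  307.4] mean [  1.3  40.9 302.1]
n 1884 px [249. 165.] mean [0.476  0.0976 0.0081] rect 478.8 97.7 73.7 109.5 15.6
(array([4.7081e+02, 9.5890e+01, 1.5340e+01, 3.2000e-01]), np.float64(0.86))
```

```bash
python3 -m creep '[[-0.2,0,0,-5,0,0,0],[-0.2,0,0,-20,0,0,0],[-0.2,0,0,-45,0,0,0],[-0.2,0,0,-75,0,0,0],[-0.2,0,0,-105,0,0,0],[-0.2,0,0,-120,0,0,0],[-0.2,0,0,-120,0,0,0],[-0.2,0,0,-120,0,0,0]]'
cat >> h.py <<'E'
def held(s,p,d,yaw,z=None):
    P=cloud('wrist',d,s); T=(P-s['tcp_pos'])@s['ee_rot']*1000
    g=(cv2.cvtColor(p,cv2.COLOR_RGB2HSV)[...,1]<60)&(T[...,2]>288)&(T[...,2]<325)&(T[...,0]>-35)&(T[...,0]<75)&(abs(T[...,1])<62)
    n,l,st,c=cv2.connectedComponentsWithStats(g.astype(np.uint8))
    q=T[g]; print('ring pts',len(q),'tool z by x:',[(a,np.median(q[(q[:,0]>a)&(q[:,0]<a+15),2]).round(1) if ((q[:,0]>a)&(q[:,0]<a+15)).sum()>5 else None) for a in range(-15,70,15)])
    Q=q[:,:2]*[1,1]  # tool frame x,y ; ring x = -tool x
    Q=np.c_[-Q[:,0],Q[:,1]]
    print('ring in frame(-toolx,tooly):',fitring(Q,[-26,0,0,3]))
E
python3 - <<'E'
from h import *
s,p,d=cap('wrist');np.savez('pics/w6.npz',p=p,d=d,**{k:s[k] for k in('ee_rot','tcp_pos')})
held(s,p,d,0); print(s['tcp_pos'],s['wrist_force'],s['gripper_force'])
save('w6c',cv2.resize(p[60:260,110:390],None,fx=2.8,fy=2.8,interpolation=cv2.INTER_CUBIC))
E
```

```text
time_s: 9.58
tcp_pos: [0.4946, 0.1052, 0.4245]
ee_rot: [[-0.961, -0.275, 0.0], [-0.275, 0.961, 0.002], [-0.001, 0.002, -1.0]]
wrist_force: [-0.9, -0.9, -3.6]
gripper_width: 0.435
gripper_force: 30.0
ring pts 1699 tool z by x: [(-15, np.float64(292.1)), (0, np.float64(296.4)), (15, np.float64(296.0)), (30, np.float64(295.0)), (45, np.float64(294.5)), (60, None)]
ring in frame(-toolx,tooly): (array([-25.19,  -2.08,  -0.07,   0.32]), np.float64(0.8))
[0.4945822  0.10521818 0.42454452] [-0.86314309 -0.86488082 -3.56126007] 29.993123710155487
```

View pics/w6c.png

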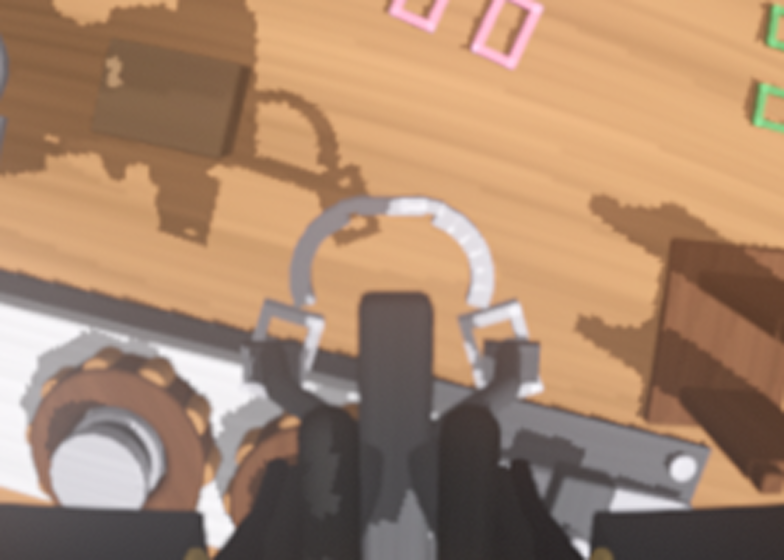

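```bash
python3 -c "
from h import *
go(.690,.107,.4245,196)"
```

```text
GO [-188.6, -51.9, -1.8] [0.06, -0.14, -0.04]
```

```bash
python3 -m creep '[[-0.2,-15,-4,0,0,0,0],[-0.2,-45,-12,0,0,0,0],[-0.2,-78,-21,0,0,0,0],[-0.2,-110,-30,0,0,0,0],[-0.2,-145,-40,0,0,0,0],[-0.2,-175,-48,0,0,0,0],[-0.2,-188.6,-52,-2,0,0,0],[-0.2,-188.6,-52,-2,0,0,0]]'
python3 -m creep '[[-0.2,0,0,0,0,0,0],[-0.2,0,0,0,0,0,0]]'
cat >> h.py <<'E'
def spind(s,p,d,tx=None):
    """spindle tops in tool frame mm"""
    P=cloud('wrist',d,s); T=(P-s['tcp_pos'])@s['ee_rot']*1000; Z=P[...,2]
    m=((Z>.086)&(Z<.098)&(P[...,0]>.55)&(P[...,0]<.65)).astype(np.uint8)
    n,l,st,c=cv2.connectedComponentsWithStats(m)
    for i in range(1,n):
        if st[i,4]>150:
            q=T[l==i]; (cx,cy),(w,h),a=cv2.minAreaRect(q[:,:2].astype(np.float32)); e=cv2.minEnclosingCircle(q[:,:2].astype(np.float32)); mw=P[l==i].mean(0)
            print('spindle n',st[i,4],'px',c[i].round(),'tool',q.mean(0).round(1),'rect',np.round([cx,cy,w,h],1),'circ',np.round([*e[0],e[1]],1),'world',mw.round(4))
E
python3 - <<'E'
from h import *
s,p,d=cap('wrist');np.savez('pics/w7.npz',p=p,d=d,**{k:s[k] for k in('ee_rot','tcp_pos')})
held(s,p,d,0);spind(s,p,d);print(s['tcp_pos'],s['ee_rot'].round(3).tolist())
E
```

```text
time_s: 10.3
tcp_pos: [0.6935, 0.107, 0.4213]
ee_rot: [[-0.962, -0.274, -0.005], [-0.274, 0.962, -0.002], [0.006, -0.0, -1.0]]
wrist_force: [-0.3, -0.1, -3.4]
gripper_width: 0.434
gripper_force: 30.0
time_s: 10.47
tcp_pos: [0.69, 0.1071, 0.4244]
ee_rot: [[-0.961, -0.275, -0.004], [-0.275, 0.961, -0.001], [0.004, 0.0, -1.0]]
wrist_force: [0.1, 0.9, -3.7]
gripper_width: 0.432
gripper_force: 30.0
ring pts 1642 tool z by x: [(-15, np.float64(292.6)), (0, np.float64(296.7)), (15, np.float64(296.2)), (30, np.float64(295.3)), (45, np.float64(294.8)), (60, None)]
ring in frame(-toolx,tooly): (array([-24.92,  -1.9 ,  -0.78,   0.33]), np.float64(0.57))
spindle n 229 px [27. 49.] tool [ 172.  -286.5  335. ] rect [ 172.1 -288.2   49.5   10.2] circ [ 171.4 -285.6   24.8] world [ 0.6022 -0.216   0.0901]
spindle n 262 px [57. 51.] tool [ 158.4 -234.7  334.9] rect [ 158.3 -235.7   49.2    9.7] circ [ 158.5 -236.2   24.6] world [ 0.601  -0.1624  0.0902]
spindle n 1016 px [98. 56.] tool [ 141.9 -173.4  334. ] rect [ 142.6 -175.1   43.7   44.8] circ [ 142.6 -174.8   22.8] world [ 0.5999 -0.0991  0.0911]
spindle n 1314 px [177.  69.] tool [116.8 -77.8 333.8] rect [117.2 -78.7  43.5  44.4] circ [117.  -78.5  22.6] world [ 5.978e-01 -2.000e-04  9.110e-02]
spindle n 1404 px [269.  90.] tool [ 91.7  18.  333.8] rect [91.7 18.3 43.8 43.5] circ [91.5 18.  22.7] world [0.5955 0.0988 0.091 ]
[0.6900493  0.10706533 0.42443967] [[-0.961, -0.275, -0.004], [-0.275, 0.961, -0.001], [0.004, 0.0, -1.0]]
```

```bash
python3 -m creep '[[-0.2,15,4,0,0,0,0],[-0.2,40,11,0,0,0,0],[-0.2,60,17,0,0,0,0],[-0.2,68,20,0,0,0,0],[-0.2,68,20,0,0,0,0],[-0.2,68,20,0,0,0,0],[-0.2,68,20,10,0,0,0],[-0.2,68,20,20,0,0,0]]'
python3 -m creep '[[-0.2,0,0,3,0,0,0],[-0.2,0,0,3,0,0,0]]'
python3 - <<'E'
from h import *
s,p,d=cap('wrist');np.savez('pics/w8.npz',p=p,d=d,**{k:s[k] for k in('ee_rot','tcp_pos')})
held(s,p,d,0);spind(s,p,d);print(s['tcp_pos'],s['ee_rot'].round(3).tolist())
save('w8c',cv2.resize(p[60:230,130:370],None,fx=3.3,fy=3.3,interpolation=cv2.INTER_CUBIC))
E
```

```text
time_s: 11.18
tcp_pos: [0.6204, 0.1076, 0.4063]
ee_rot: [[-0.961, -0.275, 0.002], [-0.275, 0.961, 0.001], [-0.002, 0.0, -1.0]]
wrist_force: [-0.5, 0.4, -4.1]
gripper_width: 0.437
gripper_force: 30.0
time_s: 11.35
tcp_pos: [0.6199, 0.1074, 0.4008]
ee_rot: [[-0.961, -0.275, -0.005], [-0.275, 0.961, -0.002], [0.005, -0.0, -1.0]]
wrist_force: [-0.0, -0.7, -3.3]
gripper_width: 0.435
gripper_force: 30.0
ring pts 2965 tool z by x: [(-15, np.float64(292.2)), (0, np.float64(296.6)), (15, np.float64(309.2)), (30, np.float64(309.2)), (45, np.float64(294.9)), (60, None)]
ring in frame(-toolx,tooly): (array([-17.98,  -5.99,   7.13,   0.33]), np.float64(22.98))
spindle n 236 px [  6. 103.] tool [ 104.8 -305.9  311.3] rect [ 104.8 -307.4   49.1   10.5] circ [ 104.4 -305.8   24.8] world [ 0.6018 -0.216   0.0901]
spindle n 277 px [ 35. 109.] tool [  90.8 -253.9  311.1] rect [  90.8 -254.8   49.7    9. ] circ [  90.7 -254.6   24.9] world [ 0.601  -0.1622  0.0903]
spindle n 1066 px [ 75. 116.] tool [  75.3 -192.5  310.2] rect [  75.3 -194.3   43.5   44.3] circ [  75.3 -194.1   22.6] world [ 0.599  -0.0989  0.091 ]
spindle n 1415 px [155. 134.] tool [ 50.  -96.9 310. ] rect [ 49.8 -97.3  43.8  43.7] circ [ 49.6 -97.8  22.6] world [ 0.597  -0.      0.0911]
spindle n 1118 px [250. 153.] tool [ 29.5  -1.4 309.8] rect [27.3 -1.3 43.2 36.8] circ [24.5 -1.2 22.1] world [0.5906 0.0974 0.0911]
[0.61994666 0.1073592  0.40079067] [[-0.961, -0.275, -0.005], [-0.275, 0.961, -0.002], [0.005, -0.0, -1.0]]
```

View pics/w8c.png

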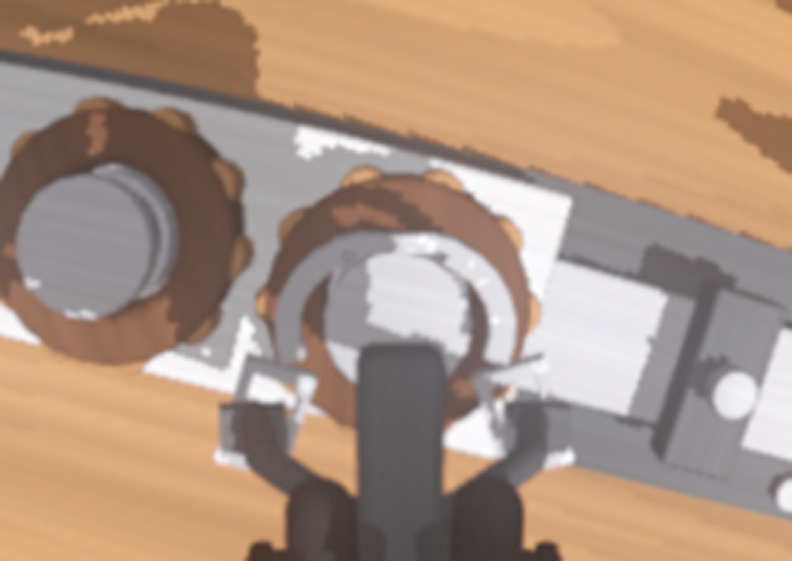

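```bash
python3 -m creep '[[-0.2,0.3,0.6,4,0,0,0],[-0.2,0.3,0.6,8,0,0,0],[-0.2,0.3,0.6,12,0,0,0],[-0.2,0.3,0.6,15,0,0,0],[-0.2,0.3,0.6,15,0,0,0],[-0.2,0.3,0.6,15,0,0,0]]'
```

```text
time_s: 11.9
tcp_pos: [0.6193, 0.108, 0.3885]
ee_rot: [[-0.961, -0.275, -0.0], [-0.275, 0.961, -0.0], [0.0, -0.0, -1.0]]
wrist_force: [0.5, -0.4, -1.8]
gripper_width: 0.436
gripper_force: 30.0
```

```bash
python3 -m creep '[[-0.2,0,0,4,0,0,0],[-0.2,0,0,8,0,0,0],[-0.2,0,0,12,0,0,0],[-0.2,0,0,12,0,0,0],[-0.2,0,0,12,0,0,0]]'; python3 -m creep '[[-0.2,0,0,3,0,0,0],[-0.2,0,0,3,0,0,0],[-0.2,0,0,3,0,0,0]]'
```

```text
time_s: 12.32
tcp_pos: [0.6193, 0.108, 0.3762]
ee_rot: [[-0.961, -0.275, -0.001], [-0.275, 0.961, -0.0], [0.001, -0.0, -1.0]]
wrist_force: [-0.4, 0.2, -2.6]
gripper_width: 0.437
gripper_force: 30.0
time_s: 12.57
tcp_pos: [0.6193, 0.108, 0.3735]
ee_rot: [[-0.961, -0.275, -0.0], [-0.275, 0.961, -0.0], [0.0, 0.0, -1.0]]
wrist_force: [-1.1, 1.3, -3.6]
gripper_width: 0.432
gripper_force: 30.0
```

```bash
python3 -m creep '[[-0.2,0,0,1.2,0,0,0],[-0.2,0,0,1.2,0,0,0],[-0.2,0,0,1.2,0,0,0]]';python3 -m creep '[[-0.2,0,0,1,0,0,0],[-0.2,0,0,1,0,0,0],[-0.2,0,0,1,0,0,0]]'
```

```text
time_s: 12.82
tcp_pos: [0.6193, 0.108, 0.3725]
ee_rot: [[-0.961, -0.275, 0.0], [-0.275, 0.961, -0.0], [0.0, -0.0, -1.0]]
wrist_force: [0.4, 0.2, -2.5]
gripper_width: 0.437
gripper_force: 30.0
time_s: 13.07
tcp_pos: [0.6194, 0.1079, 0.372]
ee_rot: [[-0.961, -0.276, 0.001], [-0.276, 0.961, 0.0], [-0.001, -0.0, -1.0]]
wrist_force: [0.2, -0.6, -0.9]
gripper_width: 0.434
gripper_force: 30.0
```

```bash
python3 -m creep '[[-0.1,0,0,0.3,0,0,0],[-0.05,-0.5,0,0.3,0,0,0],[0.03,-2,0,0.2,0,0,0],[0.1,-4,0,0.1,0,0,0],[0.18,-6,0,0,0,0,0],[0.25,-8,0,-0.2,0,0,0],[0.32,-9.5,0,-0.4,0,0,0],[0.36,-10.5,0,-0.5,0,0,0]]'; python3 -m creep '[[0.38,0,0,0,0,0,0],[0.38,0,0,0,0,0,0],[0.38,0,0,0,0,0,0],[0.38,0,0,0,0,0,0]]'
python3 - <<'E'
from h import *
s,p,d=cap('wrist');np.savez('pics/w9.npz',p=p,d=d,**{k:s[k] for k in('ee_rot','tcp_pos')})
held(s,p,d,0)
save('w9c',cv2.resize(p[60:230,130:370],None,fx=3.3,fy=3.3,interpolation=cv2.INTER_CUBIC))
E
```

```text
time_s: 13.73
tcp_pos: [0.6299, 0.1109, 0.3732]
ee_rot: [[-0.961, -0.276, 0.002], [-0.276, 0.961, -0.0], [-0.002, -0.001, -1.0]]
wrist_force: [-1.8, 1.1, 5.7]
gripper_width: 0.66
gripper_force: 9.4
time_s: 14.07
tcp_pos: [0.6299, 0.1111, 0.3731]
ee_rot: [[-0.961, -0.276, 0.002], [-0.276, 0.961, 0.001], [-0.003, -0.0, -1.0]]
wrist_force: [-1.4, 1.9, 4.8]
gripper_width: 0.691
gripper_force: 7.7
ring pts 1957 tool z by x: [(-15, np.float64(298.8)), (0, np.float64(294.7)), (15, np.float64(299.5)), (30, np.float64(298.9)), (45, np.float64(298.7)), (60, np.float64(298.2))]
ring in frame(-toolx,tooly): (array([-35.14,  -6.23,  46.07,   0.34]), np.float64(11.65))
```

View pics/w9c.png

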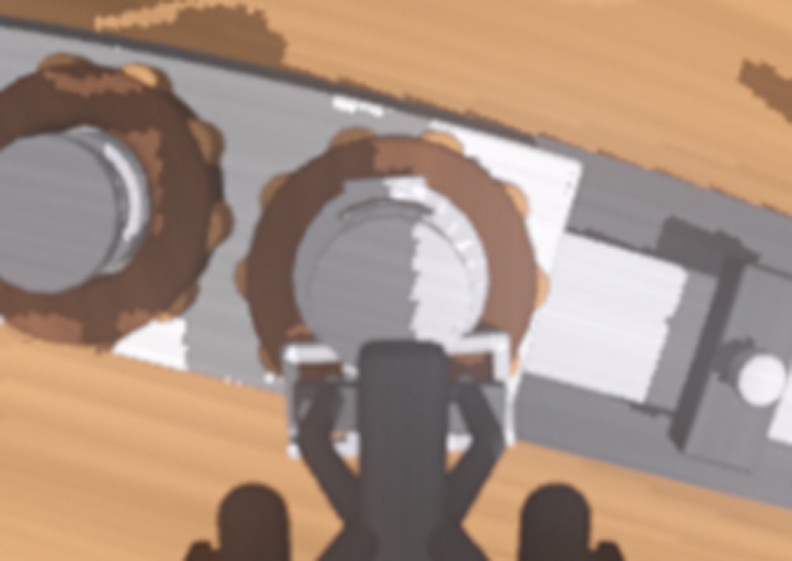

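```bash
python3 -m creep '[[0.37,0,0,-1,0,0,0],[0.37,0,0,-4,0,0,0],[0.37,0,0,-10,0,0,0],[0.37,0,0,-30,0,0,0],[0.37,0,0,-60,0,0,0],[0.37,0,0,-75,0,0,0],[0.37,0,0,-75,0,0,0],[0.37,0,0,-75,0,0,0]]'
python3 - <<'E'
from h import *
s,p,d=cap('wrist');np.savez('pics/w10.npz',p=p,d=d,**{k:s[k] for k in('ee_rot','tcp_pos')})
P=cloud('wrist',d,s);spind(s,p,d);tips(P,s,-.285)
hsv=cv2.cvtColor(p,cv2.COLOR_RGB2HSV);Z=P[...,2]
print('ring on spindle');blobs((hsv[...,1]<60)&(Z>.068)&(Z<.082)&(P[...,0]>.53)&(P[...,0]<.68),P)
print('bench rings');blobs((hsv[...,1]<60)&(Z<.02)&(P[...,0]<.535)&(P[...,0]>.38),P,80)
print(s['tcp_pos'],s['gripper_force'],s['wrist_force'])
E
```

```text
time_s: 14.78
tcp_pos: [0.6292, 0.1106, 0.4467]
ee_rot: [[-0.961, -0.275, -0.0], [-0.275, 0.961, 0.001], [0.0, 0.001, -1.0]]
wrist_force: [-0.2, -0.4, -3.0]
gripper_width: 0.685
gripper_force: 11.9
spindle n 195 px [27. 92.] tool [ 116.5 -307.9  356.4] rect [ 116.4 -308.9   49.6   10.2] circ [ 116.3 -308.8   24.8] world [ 0.6018 -0.2173  0.0902]
spindle n 223 px [55. 97.] tool [ 103.1 -255.7  356.3] rect [ 102.5 -256.5   49.7    8.7] circ [ 102.2 -255.3   24.9] world [ 0.6004 -0.1633  0.0902]
spindle n 874 px [ 93. 104.] tool [  86.6 -194.8  355.5] rect [  86.8 -196.2   44.4   43.3] circ [  86.5 -196.3   22.7] world [ 0.5994 -0.1002  0.0911]
spindle n 1113 px [165. 119.] tool [ 61.8 -99.1 355.6] rect [ 61.4 -99.9  43.5  44.3] circ [ 61.6 -99.7  22.7] world [ 0.597  -0.0014  0.0911]
spindle n 1175 px [249. 140.] tool [ 36.1  -3.3 355.7] rect [35.6 -2.8 43.3 44. ] circ [35.6 -3.3 22.4] world [0.5954 0.0978 0.091 ]
tip n 187 px [228. 183.] min [ -6.3 -32.  285.1] max [  8.5 -14.5 304.1] mean [  3.4 -22.3 292.6]
tip n 165 px [273. 183.] min [ -6.3  13.  285.1] max [  8.4  29.7 304.4] mea
[... 261 characters left out ...]
7.5 -86.4 36.5 13.0 8.1
n 582 px [243. 134.] mean [0.5931 0.0898 0.0744] rect 601.2 87.2 57.6 79.0 50.6
n 212 px [271. 162.] mean [0.6161 0.1317 0.0737] rect 618.5 129.1 34.6 22.6 19.0
n 27 px [239. 161.] mean [0.626  0.0939 0.0745] rect 626.2 93.5 11.0 4.0 15.3
bench rings
n 216 px [47. 12.] mean [ 0.4733 -0.2878  0.0041] rect 470.6 -291.0 31.9 43.6 77.4
n 270 px [64. 16.] mean [ 0.4785 -0.2457  0.0044] rect 475.0 -247.8 31.5 57.4 73.1
n 291 px [105.  17.] mean [ 0.4757 -0.1636  0.0047] rect 472.4 -165.9 28.4 52.7 88.8
n 319 px [129.  19.] mean [ 0.4743 -0.1214  0.0048] rect 470.2 -123.8 58.6 26.8 0.5
[0.6292484  0.11064765 0.44671313] 11.90920427441597 [-0.17913833 -0.43272456 -3.01395292]
```

Run:
```python
from h import *
s,p,d=load('w10');P=cloud('wrist',d,s);hsv=cv2.cvtColor(p,cv2.COLOR_RGB2HSV)
g=(hsv[...,1]<60)&(P[...,2]<.02)&(P[...,0]<.535)&(P[...,0]>.38)&(abs(P[...,1]+.143)<.055)
print(g.sum(),fitring(flat('wrist',g,.007,s),[460,-143,0,0],False))
go(.495,-.143,.44,180)
```

```text
610 (array([ 4.4615e+02, -1.4111e+02, -4.7000e-01,  2.4000e-01]), np.float64(0.54))
GO [198.6, -207.1, 5.7] [0.01, -0.17, 15.95]
```

```bash
python3 -m creep '[[0.37,26,-25,0,0,0,2],[0.37,52,-51,0,0,0,4],[0.37,79,-77,0,0,0,7],[0.37,106,-103,0,0,0,10],[0.37,133,-129,0,0,0,13],[0.37,160,-155,0,0,0,16],[0.37,187,-181,5,0,0,16],[0.37,208.5,-202.5,25,0,0,16]]'
python3 -m creep '[[0.37,0,0,30,0,0,0],[0.37,0,0,45,0,0,0],[0.37,0,0,45,0,0,0],[0.37,0,0,45,0,0,0]]'
python3 - <<'E'
from h import *
s,p,d=cap('wrist');np.savez('pics/w11.npz',p=p,d=d,**{k:s[k] for k in('ee_rot','tcp_pos')})
P=cloud('wrist',d,s);tips(P,s,-.285);hsv=cv2.cvtColor(p,cv2.COLOR_RGB2HSV)
g=(hsv[...,1]<60)&(P[...,2]<.02)&(P[...,0]<.535)&(P[...,0]>.40)&(abs(P[...,1]+.143)<.06);blobs(g,P)
print(g.sum(),fitring(flat('wrist',g,.007,s),[446,-141,0,0],False))
E
```

```text
time_s: 15.5
tcp_pos: [0.4833, -0.1431, 0.4228]
ee_rot: [[-1.0, 0.0, 0.003], [0.0, 1.0, -0.001], [-0.003, -0.001, -1.0]]
wrist_force: [0.4, -0.3, -2.8]
gripper_width: 0.689
gripper_force: 11.9
time_s: 15.83
tcp_pos: [0.4844, -0.1414, 0.3753]
ee_rot: [[-1.0, 0.0, -0.005], [0.0, 1.0, -0.0], [0.005, -0.0, -1.0]]
wrist_force: [-0.0, 0.1, -1.8]
gripper_width: 0.686
gripper_force: 11.9
tip n 187 px [228. 184.] min [ -6.  -31.8 285.3] max [  8.5 -14.4 303.7] mean [  3.2 -22.2 292.4]
tip n 160 px [273. 183.] min [ -6.4  13.1 285.2] max [  8.   29.7 303.3] mean [  3.4  21.  293. ]
n 1067 px [250. 144.] mean [ 0.4532 -0.143   0.0049] rect 456.7 -143.6 78.2 67.0 0.1
1072 (array([ 4.4495e+02, -1.4307e+02, -7.4000e-01,  7.0000e-02]), np.float64(0.12))
```

```bash
python3 -c "
from h import *
go(.486,-.1427,.306,179.6)"
```

```text
GO [-1.0, -1.5, 70.7] [-0.04, -0.06, 0.42]
```

```bash
python3 -m creep '[[0.38,-1,-1.5,30,0,0,0.4],[0.38,-1.3,-1.5,50,0,0,0.4],[0.38,-1.5,-1.5,60,0,0,0.4],[0.38,-1.5,-1.5,64,0,0,0.4],[0.38,-1.5,-1.5,64,0,0,0.4],[0.38,-1.5,-1.5,64,0,0,0.4]]'
python3 - <<'E'
from h import *
s,p,d=cap('wrist');np.savez('pics/w12.npz',p=p,d=d,**{k:s[k] for k in('ee_rot','tcp_pos')})
P=cloud('wrist',d,s);T=(P-s['tcp_pos'])@s['ee_rot']*1000;hsv=cv2.cvtColor(p,cv2.COLOR_RGB2HSV)
g=(hsv[...,1]<60)&(P[...,2]<.012)&(P[...,0]<.535)&(P[...,0]>.40)&(abs(P[...,1]+.143)<.06)
Q=flat('wrist',g,.007,s)
print(g.sum(),fitring(Q,[446,-141,0,0],False)); print(s['tcp_pos'])
E
```

```text
time_s: 16.38
tcp_pos: [0.487, -0.1426, 0.3142]
ee_rot: [[-1.0, 0.006, 0.002], [0.006, 1.0, -0.001], [-0.002, -0.001, -1.0]]
wrist_force: [-0.1, 0.3, -1.7]
gripper_width: 0.692
gripper_force: 11.7
1287 (array([ 4.4473e+02, -1.4295e+02, -5.7000e-01,  3.0000e-02]), np.float64(0.09))
[ 0.48701122 -0.14258458  0.31424   ]
```

```bash
python3 -m creep '[[0.38,0.5,0,3,0,0,0],[0.38,0.5,0,6,0,0,0],[0.38,0.5,0,8,0,0,0],[0.38,0.5,0,8,0,0,0],[0.38,0.5,0,8,0,0,0]]'; python3 -m creep '[[0.38,0,0,0.7,0,0,0],[0.38,0,0,0.7,0,0,0],[0.38,0,0,0.7,0,0,0]]'
```

```text
time_s: 16.85
tcp_pos: [0.486, -0.1427, 0.3056]
ee_rot: [[-1.0, 0.007, 0.001], [0.007, 1.0, -0.0], [-0.001, -0.0, -1.0]]
wrist_force: [-1.3, 0.8, -0.1]
gripper_width: 0.692
gripper_force: 11.8
time_s: 17.1
tcp_pos: [0.4863, -0.1428, 0.3054]
ee_rot: [[-1.0, 0.007, 0.003], [0.007, 1.0, -0.0], [-0.003, -0.0, -1.0]]
wrist_force: [0.8, -0.2, 5.2]
gripper_width: 0.695
gripper_force: 11.9
```

Same contact height as the first ring; spread the same way.

```bash
python3 -m creep '[[0.3,0,0,-0.7,0,0,0],[0.24,0,0,-0.7,0,0,0],[0.18,0,0,-0.7,0,0,0],[0.12,0,0,-0.5,0,0,0],[0.12,0,0,-0.5,0,0,0],[0.12,0,0,-0.5,0,0,0],[0.12,0,0,-0.5,0,0,0]]'
python3 -m creep '[[0.04,0,0,0,0,0,0],[-0.04,0,0,0,0,0,0],[-0.12,0,0,0,0,0,0],[-0.15,0,0,0,0,0,0],[-0.2,0,0,0,0,0,0],[-0.2,0,0,0,0,0,0],[-0.2,0,0,0,0,0,0],[-0.2,0,0,0,0,0,0]]'
python3 - <<'E'
from h import *
s,p,d=cap('wrist');np.savez('pics/w13.npz',p=p,d=d,**{k:s[k] for k in('ee_rot','tcp_pos')})
held(s,p,d,0);print(s['tcp_pos'],s['ee_rot'].round(3).tolist())
E
```

```text
time_s: 17.68
tcp_pos: [0.4859, -0.1432, 0.3051]
ee_rot: [[-1.0, 0.007, 0.0], [0.007, 1.0, -0.001], [-0.0, -0.001, -1.0]]
wrist_force: [-0.7, -4.2, 5.5]
gripper_width: 0.567
gripper_force: 23.1
time_s: 18.35
tcp_pos: [0.4855, -0.1426, 0.3043]
ee_rot: [[-1.0, 0.007, -0.001], [0.007, 1.0, 0.0], [0.001, 0.0, -1.0]]
wrist_force: [-0.9, -2.5, 0.0]
gripper_width: 0.44
gripper_force: 30.0
ring pts 1873 tool z by x: [(-15, np.float64(294.0)), (0, np.float64(296.4)), (15, np.float64(297.1)), (30, np.float64(296.6)), (45, np.float64(296.3)), (60, None)]
ring in frame(-toolx,tooly): (array([-28.88,  -1.92,  -1.06,   0.31]), np.float64(0.97))
[ 0.48553325 -0.14257675  0.3043277 ] [[-1.0, 0.007, -0.001], [0.007, 1.0, 0.0], [0.001, 0.0, -1.0]]
```

```bash
python3 -m creep '[[-0.2,0,0,-5,0,0,0],[-0.2,0,0,-20,0,0,0],[-0.2,0,0,-45,0,0,0],[-0.2,0,0,-75,0,0,0],[-0.2,0,0,-105,0,0,0],[-0.2,0,0,-120,0,0,0],[-0.2,0,0,-120,0,0,0],[-0.2,0,0,-120,0,0,0]]'
python3 - <<'E'
from h import *
s,p,d=cap('wrist');np.savez('pics/w14.npz',p=p,d=d,**{k:s[k] for k in('ee_rot','tcp_pos')})
held(s,p,d,0); go(.691,.001,.4245,179.6)
E
```

```text
time_s: 19.07
tcp_pos: [0.4853, -0.1423, 0.4244]
ee_rot: [[-1.0, 0.008, 0.0], [0.008, 1.0, 0.002], [-0.0, 0.002, -1.0]]
wrist_force: [0.1, -0.9, -3.8]
gripper_width: 0.434
gripper_force: 30.0
ring pts 1663 tool z by x: [(-15, np.float64(292.6)), (0, np.float64(295.7)), (15, np.float64(297.0)), (30, np.float64(295.9)), (45, np.float64(295.3)), (60, None)]
ring in frame(-toolx,tooly): (array([-29.97,  -1.98,  -0.2 ,   0.31]), np.float64(0.78))
GO [-204.8, 145.0, -1.7] [0.1, -0.16, -0.04]
```

```bash
python3 -m creep '[[-0.2,-10,7,0,0,0,0],[-0.2,-38,27,0,0,0,0],[-0.2,-68,48,0,0,0,0],[-0.2,-98,69,0,0,0,0],[-0.2,-128,90,0,0,0,0],[-0.2,-158,111,0,0,0,0],[-0.2,-185,131,0,0,0,0],[-0.2,-205,145,-2,0,0,0]]'
python3 -m creep '[[-0.2,0,0,0,0,0,0],[-0.2,0,0,0,0,0,0],[-0.2,0,0,0,0,0,0],[-0.2,0,0,0,0,0,0]]'
python3 - <<'E'
from h import *
s,p,d=cap('wrist');np.savez('pics/w15.npz',p=p,d=d,**{k:s[k] for k in('ee_rot','tcp_pos')})
held(s,p,d,0);spind(s,p,d);print(s['tcp_pos'],s['ee_rot'].round(3).tolist())
E
```

```text
time_s: 19.78
tcp_pos: [0.6942, 0.0035, 0.4223]
ee_rot: [[-1.0, 0.006, -0.005], [0.006, 1.0, -0.0], [0.005, -0.0, -1.0]]
wrist_force: [0.7, 0.5, -2.9]
gripper_width: 0.435
gripper_force: 30.0
time_s: 20.12
tcp_pos: [0.6913, 0.0005, 0.4257]
ee_rot: [[-1.0, 0.008, -0.002], [0.008, 1.0, -0.0], [0.002, -0.0, -1.0]]
wrist_force: [-0.6, -0.0, -3.4]
gripper_width: 0.433
gripper_force: 30.0
ring pts 1680 tool z by x: [(-15, np.float64(292.4)), (0, np.float64(296.3)), (15, np.float64(297.1)), (30, np.float64(296.0)), (45, np.float64(295.6)), (60, None)]
ring in frame(-toolx,tooly): (array([-29.83,  -1.76,  -0.48,   0.31]), np.float64(0.84))
spindle n 1400 px [248.  89.] tool [ 92.8  -3.1 334.8] rect [92.8 -3.4 43.8 43.5] circ [93.  -3.1 22.5] world [ 0.5977 -0.002   0.0911]
spindle n 1273 px [341.  90.] tool [ 95.7  95.6 334.9] rect [95.7 96.3 43.8 44.2] circ [95.2 96.6 22.8] world [0.5957 0.0967 0.091 ]
spindle n 1260 px [157.  96.] tool [  89.7 -101.9  334.9] rect [  89.7 -102.5   44.2   44.5] circ [  89.8 -102.9   22.8] world [ 0.6001 -0.1009  0.0911]
spindle n 318 px [106. 102.] tool [  87.8 -164.8  335.6] rect [  87.9 -165.8    9.5   49.2] circ [  87.9 -164.9   24.8] world [ 0.6015 -0.1637  0.0904]
spindle n 276 px [ 68. 108.] tool [  86.5 -218.6  335.7] rect [  85.9 -219.8    9.5   49.7] circ [  85.9 -219.2   24.9] world [ 0.6025 -0.2176  0.0903]
[6.91343650e-01 4.98203291e-04 4.25690647e-01] [[-1.0, 0.008, -0.002], [0.008, 1.0, -0.0], [0.002, -0.0, -1.0]]
```

```bash
python3 -m creep '[[-0.2,15,0,0,0,0,0],[-0.2,38,-1,0,0,0,0],[-0.2,58,-1.4,0,0,0,0],[-0.2,64.3,-1.4,0,0,0,0],[-0.2,64.3,-1.4,5,0,0,0],[-0.2,64.3,-1.4,15,0,0,0],[-0.2,64.3,-1.4,24,0,0,0],[-0.2,64.3,-1.4,24,0,0,0]]'
python3 -m creep '[[-0.2,0,0,0,0,0,0],[-0.2,0,0,0,0,0,0],[-0.2,0,0,0,0,0,0]]'
python3 - <<'E'
from h import *
s,p,d=cap('wrist');np.savez('pics/w16.npz',p=p,d=d,**{k:s[k] for k in('ee_rot','tcp_pos')})
spind(s,p,d);print(s['tcp_pos'],s['ee_rot'].round(3).tolist())
P=cloud('wrist',d,s);T=(P-s['tcp_pos'])@s['ee_rot']*1000
g=(cv2.cvtColor(p,cv2.COLOR_RGB2HSV)[...,1]<60)&(T[...,2]>288)&(T[...,2]<302)&(T[...,0]>-35)&(T[...,0]<75)&(abs(T[...,1])<62)
q=T[g];print(g.sum(),fitring(np.c_[-q[:,0],q[:,1]],[-30,-2,0,3]))
E
```

```text
time_s: 20.83
tcp_pos: [0.6275, -0.0002, 0.3991]
ee_rot: [[-1.0, 0.008, -0.006], [0.008, 1.0, -0.0], [0.006, -0.0, -1.0]]
wrist_force: [-0.8, 0.8, -4.0]
gripper_width: 0.438
gripper_force: 30.0
time_s: 21.08
tcp_pos: [0.628, -0.0001, 0.4027]
ee_rot: [[-1.0, 0.007, 0.0], [0.007, 1.0, -0.0], [-0.0, -0.0, -1.0]]
wrist_force: [-1.0, 0.4, -3.6]
gripper_width: 0.437
gripper_force: 30.0
spindle n 1383 px [346. 150.] tool [ 34.   96.6 311.8] rect [33.8 97.4 44.2 43.7] circ [33.1 97.4 22.7] world [0.5948 0.0967 0.0909]
spindle n 1252 px [249. 149.] tool [ 33.6  -2.3 311.5] rect [32.7 -2.2 43.3 36.9] circ [30.6 -2.5 22.4] world [ 0.5945 -0.0022  0.0912]
spindle n 1352 px [154. 155.] tool [  28.2 -100.8  311.7] rect [  27.4 -101.5   43.9   43.9] circ [  27.8 -101.6   22.4] world [ 0.5992 -0.1007  0.0911]
spindle n 331 px [101. 159.] tool [  26.5 -163.7  312.4] rect [  26.6 -164.5    8.5   49. ] circ [  26.6 -164.4   24.5] world [ 0.6005 -0.1637  0.0903]
spindle n 304 px [ 64. 162.] tool [  24.9 -217.4  312.6] rect [  24.2 -218.4    9.1   50.3] circ [  24.2 -220.4   25.2] world [ 0.6017 -0.2174  0.0902]
[ 6.28008637e-01 -1.05085754e-04  4.02744126e-01] [[-1.0, 0.007, 0.0], [0.007, 1.0, -0.0], [-0.0, -0.0, -1.0]]
1763 (array([-29.54,  -1.82,  -0.36,   0.32]), np.float64(1.15))
```

```bash
python3 -m creep '[[-0.2,1.2,-0.3,0,0,0,0],[-0.2,1.2,-0.3,4,0,0,0],[-0.2,1.2,-0.3,8,0,0,0],[-0.2,1.2,-0.3,12,0,0,0],[-0.2,1.2,-0.3,15,0,0,0],[-0.2,1.2,-0.3,15,0,0,0],[-0.2,1.2,-0.3,15,0,0,0]]'
```

```text
time_s: 21.72
tcp_pos: [0.6263, -0.0004, 0.3874]
ee_rot: [[-1.0, 0.007, -0.001], [0.007, 1.0, -0.0], [0.001, -0.0, -1.0]]
wrist_force: [0.4, 0.6, -2.7]
gripper_width: 0.433
gripper_force: 30.0
```

```bash
python3 -m creep '[[-0.2,0,0,4,0,0,0],[-0.2,0,0,8,0,0,0],[-0.2,0,0,12,0,0,0],[-0.2,0,0,14,0,0,0],[-0.2,0,0,14,0,0,0],[-0.2,0,0,14,0,0,0]]'; python3 -m creep '[[-0.2,0,0,1,0,0,0],[-0.2,0,0,1,0,0,0],[-0.2,0,0,1,0,0,0]]'
```

```text
time_s: 22.22
tcp_pos: [0.6263, -0.0005, 0.3735]
ee_rot: [[-1.0, 0.007, -0.0], [0.007, 1.0, -0.0], [0.0, -0.0, -1.0]]
wrist_force: [0.3, 0.3, -2.9]
gripper_width: 0.436
gripper_force: 30.0
time_s: 22.47
tcp_pos: [0.6263, -0.0004, 0.3729]
ee_rot: [[-1.0, 0.007, 0.0], [0.007, 1.0, 0.0], [-0.0, 0.0, -1.0]]
wrist_force: [-0.3, 0.8, -3.0]
gripper_width: 0.432
gripper_force: 30.0
```

```bash
python3 -m creep '[[-0.2,0,0,1.2,0,0,0],[-0.2,0,0,1.2,0,0,0],[-0.2,0,0,1.2,0,0,0]]'; python3 -m creep '[[-0.1,0,0,0.3,0,0,0],[-0.05,-0.5,0,0.3,0,0,0],[0.03,-2,0,0.2,0,0,0],[0.1,-4,0,0.1,0,0,0],[0.18,-6,0,0,0,0,0],[0.25,-8,0,-0.2,0,0,0],[0.32,-9.5,0,-0.4,0,0,0],[0.36,-10.5,0,-0.5,0,0,0]]'; python3 -m creep '[[0.38,0,0,0,0,0,0],[0.38,0,0,0,0,0,0],[0.38,0,0,0,0,0,0],[0.38,0,0,0,0,0,0]]'
python3 - <<'E'
from h import *
s,p,d=cap('wrist');np.savez('pics/w17.npz',p=p,d=d,**{k:s[k] for k in('ee_rot','tcp_pos')})
P=cloud('wrist',d,s);Z=P[...,2]
m=(cv2.cvtColor(p,cv2.COLOR_RGB2HSV)[...,1]<60)&(Z>.068)&(Z<.082)&(abs(P[...,0]-.605)<.06)&(abs(P[...,1])<.06);blobs(m,P)
print(fitring(flat('wrist',m,.075,s),[597,-2,0,0]))
E
```

```text
time_s: 22.72
tcp_pos: [0.6264, -0.0005, 0.3722]
ee_rot: [[-1.0, 0.007, 0.001], [0.007, 1.0, -0.0], [-0.001, -0.0, -1.0]]
wrist_force: [0.9, 0.0, -0.1]
gripper_width: 0.439
gripper_force: 30.0
time_s: 23.38
tcp_pos: [0.6373, -0.0005, 0.373]
ee_rot: [[-1.0, 0.007, 0.002], [0.007, 1.0, -0.0], [-0.002, -0.0, -1.0]]
wrist_force: [-1.1, 1.6, 6.1]
gripper_width: 0.655
gripper_force: 7.8
time_s: 23.72
tcp_pos: [0.637, -0.0007, 0.3724]
ee_rot: [[-1.0, 0.007, 0.0], [0.007, 1.0, -0.001], [-0.001, -0.001, -1.0]]
wrist_force: [-0.7, 0.4, 4.2]
gripper_width: 0.693
gripper_force: 10.6
n 1404 px [251. 153.] mean [ 0.6053 -0.0012  0.0757] rect 606.5 -1.2 81.7 66.7 0.8
(array([ 5.9355e+02, -2.4900e+00,  1.3100e+00,  1.0000e-02]), np.float64(1.39))
```

```bash
python3 -m creep '[[0.37,0,0,-1,0,0,0],[0.37,0,0,-4,0,0,0],[0.37,0,0,-10,0,0,0],[0.37,0,0,-30,0,0,0],[0.37,0,0,-60,0,0,0],[0.37,0,0,-90,0,0,0],[0.37,0,0,-110,0,0,0],[0.37,0,0,-110,0,0,0]]'
python3 - <<'E'
from h import *
s,p,d=cap('wrist');np.savez('pics/w18.npz',p=p,d=d,**{k:s[k] for k in('ee_rot','tcp_pos')})
for n in ('w2','w10','w18'):
    s,p,d=load(n);P=cloud('wrist',d,s);T=(P-s['tcp_pos'])@s['ee_rot']*1000
    m=(T[...,2]>190)&(T[...,2]<206)&(abs(T[...,0])<60)&(abs(T[...,1])<9);q=T[m]
    print(n,q.min(0).round(1),q.max(0).round(1),'z at x',[(a,np.median(q[abs(q[:,0]-a)<3,2]).round(1)) for a in(10,20,30,35)], 'y',np.median(q[:,1]).round(1))
    tips(P,s,-.285)
Z=P[...,2];hsv=cv2.cvtColor(p,cv2.COLOR_RGB2HSV)
blobs((hsv[...,1]<60)&(Z>.068)&(Z<.082)&(abs(P[...,0]-.605)<.06)&(abs(P[...,1])<.2),P,80)
spind(s,p,d)
print(s['tcp_pos'],s['ee_rot'].round(3).tolist())
go(.4755,.2828,.455,192.5)
E
```

```text
time_s: 24.43
tcp_pos: [0.637, -0.0008, 0.4876]
ee_rot: [[-1.0, 0.007, 0.009], [0.007, 1.0, 0.0], [-0.009, 0.0, -1.0]]
wrist_force: [0.6, 0.8, -0.5]
gripper_width: 0.685
gripper_force: 11.9
w2 [-33.   -9.  190.2] [ 40.3   8.8 206. ] z at x [(10, np.float64(201.0)), (20, np.float64(201.0)), (30, np.float64(200.9)), (35, np.float64(201.0))] y 0.2
tip n 209 px [228. 187.] min [ -9.1 -33.  285.1] max [  5.7 -13.7 304.1] mean [-1.000e-01 -2.230e+01  2.923e+02]
tip n 178 px [273. 187.] min [ -9.5  13.1 285.6] max [  5.6  31.  303.1] mean [  0.   21.2 293. ]
w10 [-32.8  -9.  190.2] [ 41.2   9.  205.9] z at x [(10, np.float64(200.5)), (20, np.float64(200.3)), (30, np.float64(199.9)), (35, np.float64(199.9))] y 0.2
tip n 187 px [228. 183.] min [ -6.1 -31.9 285.1] max [  8.6 -14.3 304.1] mean [  3.6 -22.2 292.6]
tip n 165 px [273. 183.] min [ -6.1  13.1 285.1] max [  8.6  29.9 304.4] mean [  4.   21.1 293.2]
w18 [-34.  -9. 190.] [ 40.9   8.8 206. ] z at x [(10, np.float64(200.5)), (20, np.float64(200.3)), (30, np.float64(200.2)), (35, np.float64(200.1))] y 0.2
tip n 181 px [228. 184.] min [ -6
[... 822 characters left out ...]
 [ 46.3  97.2 396.3] rect [46.  97.7 42.9 44.7] circ [46.1 98.1 22.7] world [0.5951 0.0968 0.0909]
spindle n 886 px [174. 134.] tool [  40.4 -100.8  396.1] rect [  40.1 -100.9   44.    44. ] circ [  40.2 -101.6   22.6] world [ 0.5997 -0.1012  0.0911]
spindle n 226 px [130. 137.] tool [  38.1 -163.5  396.7] rect [  38.  -164.1    8.9   49.7] circ [  38.  -164.    24.9] world [ 0.6015 -0.1639  0.0905]
spindle n 210 px [ 96. 140.] tool [  37.3 -217.2  396.9] rect [  36.9 -217.9    9.7   48.9] circ [  36.9 -218.2   24.6] world [ 0.6019 -0.2176  0.0903]
[ 0.63701    -0.00084375  0.48759139] [[-1.0, 0.007, 0.009], [0.007, 1.0, 0.0], [-0.009, 0.0, -1.0]]
GO [163.4, 282.2, 28.9] [0.03, 0.27, -12.92]
```

```bash
python3 -m creep '[[0.37,20,35,3,0,0,-2],[0.37,40,70,7,0,0,-4],[0.37,60,105,11,0,0,-6],[0.37,80,140,15,0,0,-8],[0.37,101,175,18,0,0,-10],[0.37,122,210,21,0,0,-12.9],[0.37,142,245,25,0,0,-12.9],[0.37,163,282,29,0,0,-12.9]]'; python3 -m creep '[[0.37,0,0,0,0,0,0],[0.37,0,0,0,0,0,0],[0.37,0,0,0,0,0,0],[0.37,0,0,0,0,0,0],[0.37,0,0,0,0,0,0]]'
python3 - <<'E'
from h import *
s,p,d=cap('wrist');np.savez('pics/w19.npz',p=p,d=d,**{k:s[k] for k in('ee_rot','tcp_pos')})
P=cloud('wrist',d,s);Z=P[...,2]
B=(abs(P[...,0]-.477)<.07)&(abs(P[...,1]-.283)<.05)
T=(P-s['tcp_pos'])@s['ee_rot']*1000
print('lips');blobs(B&(Z>.09)&(Z<.125)&(T[...,0]>20),P,10)
s2,p2,d2=cap('scene');P2=cloud('scene',d2);Z=P2[...,2]
print('scene block?');blobs((abs(P2[...,0]-.477)<.07)&(abs(P2[...,1]-.283)<.06)&(Z>.112)&(Z<.124),P2,5)
save('s19',np.vstack([cv2.resize(p[80:230,130:370],(480,300)),cv2.resize(p2[200:300,280:440],(480,300))]))
go(.4757,.2828,.42,192.5)
E
```

```text
time_s: 25.15
tcp_pos: [0.4746, 0.2828, 0.4508]
ee_rot: [[-0.976, -0.216, -0.003], [-0.216, 0.976, -0.002], [0.004, -0.002, -1.0]]
wrist_force: [1.4, -0.2, -1.4]
gripper_width: 0.686
gripper_force: 11.9
time_s: 25.57
tcp_pos: [0.4769, 0.2807, 0.4527]
ee_rot: [[-0.977, -0.214, -0.001], [-0.214, 0.977, -0.001], [0.001, -0.001, -1.0]]
wrist_force: [0.1, -0.4, -2.2]
gripper_width: 0.69
gripper_force: 11.9
lips
n 516 px [253. 145.] mean [0.4442 0.2755 0.1088] rect 445.2 275.9 10.6 48.0 12.0
scene block?
n 22 px [348. 238.] mean [0.4513 0.2578 0.1156] rect 450.4 257.5 10.4 11.5 7.7
n 8 px [362. 246.] mean [0.4428 0.2967 0.1156] rect 442.8 297.2 8.8 3.9 2.6
n 23 px [334. 253.] mean [0.5114 0.2707 0.1157] rect 511.5 270.6 12.9 10.4 80.3
n 23 px [347. 261.] mean [0.5038 0.3063 0.1161] rect 503.3 305.8 10.8 12.1 14.3
GO [0.7, 2.3, 33.0] [-0.01, -0.02, -0.13]
```

View pics/s19.png

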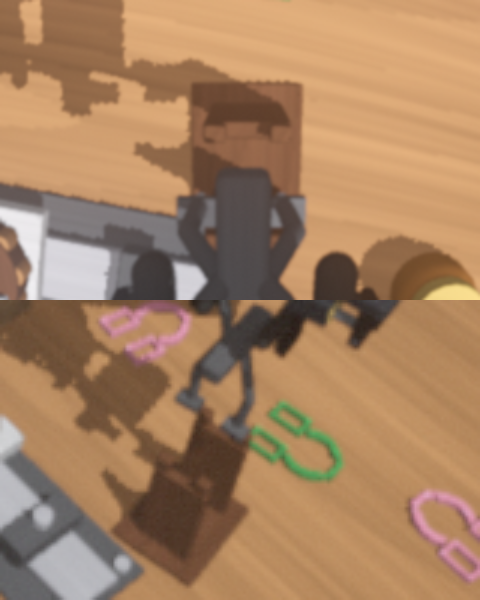

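```bash
python3 -m creep '[[0.37,0.7,2.3,10,0,0,0],[0.37,0.7,2.3,20,0,0,0],[0.37,0.7,2.3,30,0,0,0],[0.37,0.7,2.3,55,0,0,0],[0.37,0.7,2.3,85,0,0,0],[0.37,0.7,2.3,108,0,0,0],[0.37,0.7,2.3,108,0,0,0],[0.37,0.7,2.3,108,0,0,0]]'; python3 -c "
from h import *
go(.4757,.2828,.322,192.5)"
```

```text
time_s: 26.33
tcp_pos: [0.4751, 0.2836, 0.3436]
ee_rot: [[-0.976, -0.216, -0.002], [-0.216, 0.976, -0.003], [0.003, -0.003, -1.0]]
wrist_force: [1.5, 0.2, -1.0]
gripper_width: 0.687
gripper_force: 11.9
GO [-0.5, -0.9, 21.6] [-0.16, -0.18, -0.0]
```

```bash
python3 -m creep '[[0.37,-0.3,-0.6,5,0,0,0],[0.37,-0.3,-0.6,11,0,0,0],[0.37,-0.3,-0.6,17,0,0,0],[0.37,-0.3,-0.6,17,0,0,0],[0.37,-0.3,-0.6,17,0,0,0]]'; python3 -m creep '[[0.37,0,0,3,0,0,0],[0.37,0,0,3,0,0,0],[0.37,0,0,3,0,0,0]]';python3 -c "
from h import *
go(.4757,.2828,.321,192.5)"
```

```text
time_s: 26.75
tcp_pos: [0.4755, 0.2833, 0.3282]
ee_rot: [[-0.976, -0.216, 0.0], [-0.216, 0.976, -0.0], [-0.0, -0.0, -1.0]]
wrist_force: [0.7, -0.5, -1.5]
gripper_width: 0.689
gripper_force: 11.9
time_s: 27.0
tcp_pos: [0.4756, 0.2833, 0.3252]
ee_rot: [[-0.976, -0.216, 0.0], [-0.216, 0.976, 0.0], [-0.0, 0.0, -1.0]]
wrist_force: [0.0, -1.0, -1.9]
gripper_width: 0.685
gripper_force: 11.9
GO [-0.0, -0.5, 4.2] [0.0, 0.01, -0.01]
```

```bash
python3 -m creep '[[0.37,0,-0.4,2,0,0,0],[0.37,0,-0.4,3,0,0,0],[0.37,0,-0.4,3,0,0,0]]'; python3 -m creep '[[0.37,0,0,1,0,0,0],[0.37,0,0,1,0,0,0],[0.37,0,0,1,0,0,0]]'
```

```text
time_s: 27.25
tcp_pos: [0.4756, 0.2828, 0.3219]
ee_rot: [[-0.976, -0.216, -0.0], [-0.216, 0.976, -0.0], [0.001, -0.0, -1.0]]
wrist_force: [0.8, -0.4, -2.5]
gripper_width: 0.689
gripper_force: 11.9
time_s: 27.5
tcp_pos: [0.4757, 0.2829, 0.3213]
ee_rot: [[-0.976, -0.216, 0.0], [-0.216, 0.976, 0.0], [-0.0, -0.0, -1.0]]
wrist_force: [-0.1, 0.1, -1.1]
gripper_width: 0.686
gripper_force: 12.2
```

```bash
python3 -m creep '[[0.37,0,0,0.8,0,0,0],[0.37,0,0,0.8,0,0,0],[0.42,0,0,0.8,0,0,0],[0.46,0,0,0.8,0,0,0],[0.5,0,0,0.8,0,0,0],[0.6,0,0,0.8,0,0,0],[0.8,0,0,0.8,0,0,0],[1,0,0,0.8,0,0,0]]'; python3 -m creep '[[1,0,0,0,0,0,0],[1,0,0,0,0,0,0],[1,0,0,0,0,0,0],[1,0,0,0,0,0,0]]'; python3 -m creep '[[1,0,0,-10,0,0,0],[1,0,0,-30,0,0,0],[1,0,0,-60,0,0,0],[1,0,0,-90,0,0,0],[1,0,0,-110,0,0,0],[1,0,0,-110,0,0,0],[1,0,0,-110,0,0,0]]'
python3 - <<'E'
from h import *
s,p,d=cap('wrist')
np.savez('pics/w20.npz',p=p,d=d,**{k:s[k] for k in('ee_rot','tcp_pos')})
for n in('wrist','scene','side'):
    if n!='wrist': _,p,d=cap(n);np.savez(f'pics/{n}20.npz',p=p,d=d)
    P=cloud(n,d,s);Z=P[...,2]; print(n)
    B=(P[...,0]>.4)&(P[...,0]<.56)&(P[...,1]>.2)&(P[...,1]<.38)
    for lo,hi in [(.105,.135),(.145,.175)]: blobs(B&(Z>lo)&(Z<hi),P,40)
    blobs((Z>.035)&(Z<.06)&(P[...,0]>.54)&(P[...,0]<.66)&(P[...,1]>.11)&(P[...,1]<.28),P,40)
E
```

```text
time_s: 28.17
tcp_pos: [0.4758, 0.283, 0.3203]
ee_rot: [[-0.976, -0.216, 0.0], [-0.216, 0.976, 0.0], [-0.0, 0.0, -1.0]]
wrist_force: [0.5, 0.5, -0.1]
gripper_width: 0.87
gripper_force: 0.0
time_s: 28.5
tcp_pos: [0.4757, 0.2829, 0.3204]
ee_rot: [[-0.976, -0.216, 0.0], [-0.216, 0.976, 0.0], [-0.0, 0.0, -1.0]]
wrist_force: [0.3, -0.8, 0.8]
gripper_width: 0.997
gripper_force: 0.0
time_s: 29.08
tcp_pos: [0.4755, 0.2828, 0.4325]
ee_rot: [[-0.976, -0.216, 0.003], [-0.216, 0.976, 0.003], [-0.003, 0.002, -1.0]]
wrist_force: [0.2, 0.3, -0.6]
gripper_width: 1.001
gripper_force: 0.0
wrist
n 1357 px [250. 175.] mean [0.4711 0.2814 0.1201] rect 473.2 282.0 77.0 29.7 22.0
n 144 px [233. 148.] mean [0.448  0.2587 0.1162] rect 448.6 259.1 10.1 12.6 12.2
n 130 px [267. 149.] mean [0.441  0.2924 0.117 ] rect 441.5 292.4 9.6 11.8 13.1
n 105 px [234. 204.] mean [0.5069 0.2718 0.1152] rect 507.8 272.4 9.3 10.7 14.4
n 117 px [266. 205.] mean [0.4999 0.3044 0.1155] rect 500.8 304.7 9.4 10.0 12.5
n 752 px [224. 188.] mean [0.4771 0.2586 0.1581] rect 478.2 260.3 54.2 16.0 12.8
n 780 px [277. 188.] mean [0.466
[... 328 characters left out ...]
29 0.2596 0.1568] rect 481.2 259.8 54.5 15.6 14.5
n 105 px [360. 245.] mean [0.4724 0.3076 0.1571] rect 470.7 305.3 52.2 15.5 13.0
n 304 px [267. 253.] mean [0.606  0.1356 0.0419] rect 596.7 132.3 37.6 101.3 85.4
n 304 px [293. 275.] mean [0.5964 0.2254 0.0425] rect 594.0 224.1 70.7 30.7 1.1
side
n 414 px [257. 264.] mean [0.4749 0.2898 0.1162] rect 474.8 283.9 77.8 49.4 12.7
n 147 px [258. 241.] mean [0.4794 0.2619 0.1562] rect 479.4 262.4 54.0 16.7 19.3
n 148 px [258. 256.] mean [0.4696 0.3106 0.1566] rect 469.9 309.3 53.4 11.0 13.8
n 376 px [225. 240.] mean [0.5907 0.1366 0.0438] rect 595.9 131.6 99.6 39.3 2.0
n 298 px [215. 264.] mean [0.5923 0.2282 0.0427] rect 593.7 225.2 70.0 31.8 1.5
```

```bash
python3 -c "
from h import *
go(.6017,-.1908,.40,181.3)"
```

```text
GO [-21.1, -489.6, 29.8] [-0.06, -0.11, 11.18]
```

```bash
python3 -m creep '[[1,-1,-35,0,0,0,1],[0.5,-3,-72,0,0,0,2],[0,-5,-110,0,0,0,4],[-0.5,-7,-148,0,0,0,6],[-1,-9,-186,0,0,0,8],[-1,-11,-224,0,0,0,11.2],[-1,-12,-262,0,0,0,11.2],[-1,-13,-300,0,0,0,11.2]]'; python3 -c "
from h import *
go(.6017,-.1908,.32,181.3)"
```

```text
time_s: 29.9
tcp_pos: [0.5532, -0.009, 0.4292]
ee_rot: [[-1.0, -0.023, -0.003], [-0.023, 1.0, -0.001], [0.003, -0.001, -1.0]]
wrist_force: [0.6, 0.2, 0.5]
gripper_width: 0.554
gripper_force: 0.0
GO [-44.6, -182.8, 109.2] [-0.03, -0.14, -0.01]
```

```bash
python3 -m creep '[[-1,-10,-38,5,0,0,0],[-1,-20,-76,15,0,0,0],[-1,-30,-114,30,0,0,0],[-1,-40,-150,50,0,0,0],[-1,-44.6,-178,75,0,0,0],[-1,-44.6,-183,100,0,0,0],[-1,-44.6,-183,109,0,0,0],[-1,-44.6,-183,109,0,0,0]]'; python3 -m creep '[[-1,0,0,0,0,0,0],[-1,0,0,0,0,0,0],[-1,0,0,0,0,0,0]]'
python3 - <<'E'
from h import *
s,p,d=cap('wrist');np.savez('pics/w21.npz',p=p,d=d,**{k:s[k] for k in('ee_rot','tcp_pos')})
spind(s,p,d);P=cloud('wrist',d,s);Z=P[...,2]
print('btn');blobs((Z>.074)&(Z<.083)&(abs(P[...,0]-.6)<.03)&(P[...,1]<-.15)&(P[...,1]>-.24),P,20)
go(.6017,-.1888,.27,181.3); print(s['gripper_width'],s['tcp_pos'])
save('w21',p)
E
```

```text
time_s: 30.57
tcp_pos: [0.6009, -0.1894, 0.3171]
ee_rot: [[-1.0, -0.021, -0.009], [-0.021, 1.0, 0.001], [0.009, 0.001, -1.0]]
wrist_force: [0.0, 0.2, 0.3]
gripper_width: 0.021
gripper_force: 0.0
time_s: 30.82
tcp_pos: [0.6024, -0.1881, 0.3236]
ee_rot: [[-1.0, -0.024, 0.004], [-0.024, 1.0, -0.001], [-0.004, -0.001, -1.0]]
wrist_force: [0.4, -0.5, -0.0]
gripper_width: 0.001
gripper_force: 0.0
spindle n 649 px [281. 206.] tool [  3.1  22.7 233. ] rect [ 2.2 23.   8.2 50.1] circ [ 2.1 22.  25.1] world [ 0.5996 -0.1656  0.0906]
spindle n 655 px [212. 206.] tool [  3.1 -30.2 232.9] rect [  1.7 -30.6  49.4   8.5] circ [  1.7 -30.1  24.8] world [ 0.6009 -0.2185  0.0906]
spindle n 2150 px [357. 206.] tool [  2.7  84.7 232.7] rect [ 1.6 85.8 43.8 44.5] circ [ 1.4 85.7 22.8] world [ 0.5985 -0.1036  0.0908]
spindle n 1363 px [453. 204.] tool [  2.4 183.4 232.8] rect [  1.3 185.6  44.6  44.2] circ [  1.  185.8  23.1] world [ 0.5964 -0.0049  0.0906]
spindle n 197 px [508. 207.] tool [ -3.1 268.1 233.8] rect [ -4.4 268.8  11.4  37. ] circ [ -2.6 274.2  18.5] world [0.5999 0.0799 0.0896]
btn
n 106 px [216. 193.] mean [ 0.5946 -0.2159  0.0788] rect 600.9 -215.1 48.0 7.3 10.2
n 58 px [277. 181.] mean [ 0.5834 -0.168   0.0788] rect 587.5 -169.2 6.8 24.4 73.4
n 1105 px [246. 200.] mean [ 0.6005 -0.1922  0.0769] rect 601.2 -191.9 31.3 30.2 29.2
n 25 px [274. 217.] mean [ 0.6146 -0.169   0.0772] rect 614.4 -169.0 19.2 0.1 1.6
GO [0.8, -0.6, 53.4] [-0.03, 0.2, 0.09]
0.000600199725045726 [ 0.60242466 -0.18808846  0.32357314]
```

View pics/w21.png

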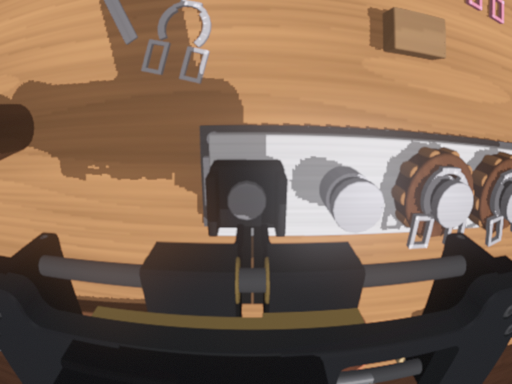

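```bash
python3 -m creep '[[-1,1,0,25,0,0,0],[-1,1,0,45,0,0,0],[-1,1,0,55,0,0,0],[-1,1,0,60,0,0,0],[-1,1,0,60,0,0,0],[-1,1,0,60,0,0,0]]'; python3 -c "
from h import *
s=r.sense();print(s['wrist_force']);go(.601,-.188,.253,181.3)"
```

```text
time_s: 31.37
tcp_pos: [0.6015, -0.189, 0.2625]
ee_rot: [[-1.0, -0.023, 0.002], [-0.023, 1.0, -0.001], [-0.002, -0.001, -1.0]]
wrist_force: [-0.4, -0.0, 0.1]
gripper_width: 0.007
gripper_force: 0.0
[-0.42849097 -0.04096516  0.08794397]
GO [0.5, 1.0, 9.5] [-0.04, 0.11, 0.03]
```

```bash
python3 -m creep '[[-1,0,0.5,4,0,0,0],[-1,0,0.5,8,0,0,0],[-1,0,0.5,10,0,0,0],[-1,0,0.5,10.5,0,0,0],[-1,0,0.5,10.5,0,0,0]]'
```

```text
time_s: 31.78
tcp_pos: [0.6018, -0.1888, 0.2536]
ee_rot: [[-1.0, -0.024, 0.004], [-0.024, 1.0, -0.001], [-0.004, -0.002, -1.0]]
wrist_force: [-2.1, 1.8, 10.4]
gripper_width: 0.004
gripper_force: 4.8
```

```bash
python3 -m creep '[[-1,0,3,0.8,0,0,0],[-1,0,7,0.8,0,0,0],[-1,0,12,0.8,0,0,0],[-1,0,18,0.8,0,0,0],[-1,0,24,0.8,0,0,0],[-1,0,30,0.8,0,0,0],[-1,0,30,0.8,0,0,0]]'
```

```text
time_s: 32.37
tcp_pos: [0.6011, -0.1581, 0.2535]
ee_rot: [[-1.0, -0.024, 0.005], [-0.024, 1.0, -0.001], [-0.005, -0.001, -1.0]]
wrist_force: [-1.7, 2.5, 12.8]
gripper_width: 0.004
gripper_force: 6.4
```

```bash
cat > gap.py <<'E'
from h import *
s,p,d=cap('wrist');spind(s,p,d)
for n in('scene','side'):
    _,p,d=cap(n);P=cloud(n,d);Z=P[...,2]
    blobs((Z>.035)&(Z<.06)&(P[...,0]>.54)&(P[...,0]<.66)&(P[...,1]>.135)&(P[...,1]<.28),P,25)
E
python3 gap.py
```

```text
spindle n 492 px [195. 226.] tool [ 17.9 -29.3 163.2] rect [ 16.7 -29.8  19.1   8.1] circ [ 16.7 -28.8  10. ] world [ 0.5847 -0.188   0.0903]
spindle n 1048 px [499. 236.] tool [  3.9 178.1 162.9] rect [ -1.5 180.3  31.4  44.4] circ [ -0.3 185.9  23.4] world [0.5937 0.0197 0.0904]
spindle n 515 px [295. 226.] tool [ 18.   23.7 163. ] rect [16.6 24.2  8.4 19.5] circ [16.6 22.9 10.2] world [ 0.5834 -0.1351  0.0904]
spindle n 2638 px [395. 240.] tool [  7.5  84.5 162.7] rect [ 7.8 86.4 45.3 30.8] circ [ 1.2 86.5 22.8] world [ 0.5923 -0.074   0.0907]
spindle n 383 px [252. 243.] tool [  9.5   0.8 161.2] rect [ 7.1  0.9  8.7 18.9] circ [10.3  0.9  9.4] world [ 0.5923 -0.1577  0.0923]
n 326 px [275. 261.] mean [0.6054 0.1651 0.0417] rect 595.5 157.1 100.3 44.8 0.9
n 305 px [293. 275.] mean [0.5962 0.2254 0.0423] rect 594.9 224.0 70.0 31.3 0.1
n 427 px [223. 247.] mean [0.5889 0.166  0.044 ] rect 594.5 159.5 99.6 43.7 2.9
n 301 px [215. 264.] mean [0.5921 0.2282 0.0425] rect 593.7 226.0 70.0 31.2 0.2
```

```bash
python3 -m creep '[[-1,0,5,0,0,0,0],[-1,0,10,0,0,0,0],[-1,0,15,0,0,0,0],[-1,0,20,0,0,0,0],[-1,0,23,0,0,0,0],[-1,0,25,0,0,0,0],[-1,0,25,0,0,0,0]]';python3 -m creep '[[-1,0,2,0,0,0,0],[-1,0,3,0,0,0,0],[-1,0,4,0,0,0,0],[-1,0,4,0,0,0,0]]'; python3 gap.py
```

```text
time_s: 33.1
tcp_pos: [0.6006, -0.1336, 0.2535]
ee_rot: [[-1.0, -0.024, 0.005], [-0.024, 1.0, -0.001], [-0.005, -0.001, -1.0]]
wrist_force: [-1.2, 1.0, 13.2]
gripper_width: 0.006
gripper_force: 6.6
time_s: 33.43
tcp_pos: [0.6005, -0.13, 0.2535]
ee_rot: [[-1.0, -0.024, 0.005], [-0.024, 1.0, -0.002], [-0.005, -0.002, -1.0]]
wrist_force: [-2.4, -0.8, 13.1]
gripper_width: 0.007
gripper_force: 6.4
spindle n 491 px [195. 226.] tool [ 17.9 -29.6 163.2] rect [ 16.8 -30.1  19.2   8.1] circ [ 16.7 -29.1   9.9] world [ 0.5841 -0.1603  0.0904]
spindle n 517 px [295. 226.] tool [ 18.   23.4 163. ] rect [17.  23.8  8.4 18.7] circ [16.9 22.9  9.7] world [ 0.5828 -0.1074  0.0904]
spindle n 1055 px [499. 235.] tool [  4.  177.9 162.8] rect [ -1.4 179.2  30.6  43.9] circ [  0.6 185.4  22.5] world [0.593  0.0475 0.0904]
spindle n 2634 px [394. 240.] tool [  7.6  84.2 162.7] rect [ 7.8 85.8 44.4 31. ] circ [ 1.5 86.5 22.6] world [ 0.5917 -0.0463  0.0907]
spindle n 379 px [252. 243.] tool [  9.5   0.8 161.3] rect [ 7.3  0.9  8.1 18.9] circ [10.3  0.9  9.4] world [ 0.5917 -0.1297  0.0922]
n 678 px [285. 271.] mean [0.604  0.2046 0.0421] rect 607.9 198.2 87.2 118.8 65.5
n 727 px [219. 258.] mean [0.5881 0.2065 0.0435] rect 594.3 188.8 99.2 105.6 1.3
```

```bash
for i in 1; do python3 -m creep '[[-1,0,1,0,0,0,0],[-1,0,2,0,0,0,0],[-1,0,2,0,0,0,0]]'; done; python3 -m creep '[[-1,0,1,0,0,0,0],[-1,0,2,0,0,0,0],[-1,0,2,0,0,0,0]]'; python3 -c "
from h import *
s,p,d=cap('wrist');spind(s,p,d)"
```

```text
time_s: 33.83
tcp_pos: [0.6005, -0.1281, 0.2536]
ee_rot: [[-1.0, -0.024, 0.005], [-0.024, 1.0, -0.002], [-0.005, -0.002, -1.0]]
wrist_force: [-1.0, -0.9, 12.3]
gripper_width: 0.002
gripper_force: 6.4
time_s: 34.08
tcp_pos: [0.6005, -0.1269, 0.2535]
ee_rot: [[-1.0, -0.024, 0.005], [-0.024, 1.0, -0.003], [-0.005, -0.003, -1.0]]
wrist_force: [-1.9, -4.4, 12.1]
gripper_width: 0.01
gripper_force: 5.9
spindle n 488 px [194. 226.] tool [ 17.9 -29.8 163.1] rect [ 17.1 -30.3  18.4   8. ] circ [ 16.8 -30.1   9.7] world [ 0.584  -0.1576  0.0904]
spindle n 1049 px [499. 235.] tool [  4.1 177.7 162.6] rect [ -0.7 179.6  32.   44. ] circ [  0.3 185.3  23.3] world [0.5929 0.0501 0.0903]
spindle n 515 px [294. 227.] tool [ 17.9  23.2 163. ] rect [16.2 23.7  8.6 20.1] circ [16.1 22.6 10.5] world [ 0.5828 -0.1047  0.0904]
spindle n 2644 px [394. 240.] tool [  7.6  84.  162.6] rect [ 7.9 85.9 44.5 31.2] circ [ 1.4 86.2 22.5] world [ 0.5916 -0.0436  0.0907]
spindle n 389 px [252. 243.] tool [  9.5   0.8 161.2] rect [ 7.2  0.8  8.5 18.9] circ [10.2  0.9  9.4] world [ 0.5917 -0.1269  0.0923]
```

```bash
python3 -m creep '[[-1,0,1,0,0,0,0],[-1,0,2,0,0,0,0],[-1,0,2,0,0,0,0]]'; python3 -m creep '[[-1,0,1,0,0,0,0],[-1,0,2,0,0,0,0],[-1,0,2,0,0,0,0]]'; python3 -c "
from h import *
s,p,d=cap('wrist');spind(s,p,d)"
```

```text
time_s: 34.38
tcp_pos: [0.6005, -0.1254, 0.2535]
ee_rot: [[-1.0, -0.024, 0.005], [-0.024, 1.0, -0.004], [-0.005, -0.004, -1.0]]
wrist_force: [-1.0, -6.6, 11.3]
gripper_width: 0.01
gripper_force: 5.6
time_s: 34.63
tcp_pos: [0.6006, -0.1234, 0.2535]
ee_rot: [[-1.0, -0.024, 0.005], [-0.024, 1.0, -0.004], [-0.005, -0.004, -1.0]]
wrist_force: [-1.6, -7.3, 11.1]
gripper_width: 0.003
gripper_force: 5.5
spindle n 509 px [188. 226.] tool [ 17.9 -33.2 163.2] rect [ 16.6 -33.7   8.4  19.7] circ [ 16.5 -33.   10.2] world [ 0.5843 -0.1577  0.0904]
spindle n 525 px [288. 227.] tool [ 17.9  19.8 162.9] rect [16.8 20.1  8.3 19.4] circ [16.7 19.4 10.2] world [ 0.5831 -0.1047  0.0905]
spindle n 1148 px [498. 235.] tool [  5.1 175.8 162.4] rect [  0.  177.5  34.1  43.8] circ [  0.4 182.8  23.7] world [0.5922 0.0516 0.0905]
spindle n 2673 px [390. 240.] tool [  8.   81.  162.5] rect [ 8.1 82.7 44.9 30.9] circ [ 1.7 83.1 22.7] world [ 0.5915 -0.0433  0.0907]
spindle n 385 px [252. 243.] tool [  9.5   0.9 161.2] rect [ 7.3  0.8 18.8  8.4] circ [10.5  0.8  9.4] world [ 0.5919 -0.1234  0.0923]
```

```bash
python3 -m creep '[[-1,0,0.7,0,0,0,0],[-1,0,0.7,0,0,0,0]]'; python3 -m creep '[[-1,0,0,-3,0,0,0],[-1,0,0,-6,0,0,0],[-1,0,0,-9,0,0,0],[-1,0,0,-12,0,0,0],[-1,0,-3,-15,0,0,0],[-1,0,-4,-40,0,0,0],[-1,0,-4,-75,0,0,0],[-1,0,-4,-100,0,0,0]]'; python3 -m creep '[[-1,0,0,-30,0,0,0],[-1,0,0,-60,0,0,0],[-1,0,0,-60,0,0,0]]'
python3 - <<'E'
exec(open('gap.py').read())
s,p,d=cap('wrist');P=cloud('wrist',d,s);Z=P[...,2]
print('btn');blobs((Z>.065)&(Z<.083)&(abs(P[...,0]-.6)<.03)&(P[...,1]<-.1)&(P[...,1]>-.16),P,100)
_,p,d=cap('scene');save('fin',cv2.resize(p[120:320,160:440],None,fx=2.8,fy=2.8,interpolation=cv2.INTER_CUBIC))
E
```

```text
time_s: 34.85
tcp_pos: [0.6006, -0.1227, 0.2535]
ee_rot: [[-1.0, -0.024, 0.005], [-0.024, 1.0, -0.004], [-0.005, -0.004, -1.0]]
wrist_force: [-0.7, -6.6, 10.0]
gripper_width: 0.007
gripper_force: 5.4
time_s: 35.52
tcp_pos: [0.5994, -0.1249, 0.3511]
ee_rot: [[-1.0, -0.023, -0.001], [-0.023, 1.0, -0.0], [0.001, 0.0, -1.0]]
wrist_force: [1.0, 0.1, 0.8]
gripper_width: 0.006
gripper_force: 0.0
time_s: 35.77
tcp_pos: [0.6002, -0.125, 0.4166]
ee_rot: [[-1.0, -0.024, 0.011], [-0.024, 1.0, -0.001], [-0.011, -0.002, -1.0]]
wrist_force: [1.0, -0.1, 0.0]
gripper_width: 0.007
gripper_force: 0.0
spindle n 343 px [221. 173.] tool [  5.2 -31.8 326. ] rect [  4.2 -32.    8.2  48.3] circ [  4.1 -32.6  24.2] world [ 0.5992 -0.1574  0.0906]
spindle n 340 px [271. 173.] tool [  4.5  20.9 325.9] rect [ 3.6 21.1 49.4  8. ] circ [ 3.6 21.6 24.7] world [ 0.5988 -0.1047  0.0906]
spindle n 1229 px [328. 174.] tool [  4.3  83.5 325.5] rect [ 3.3 84.1 43.4 43.4] circ [ 3.5 84.2 22.5] world [ 0.5974 -0.042   0.0909]
spindle n 951 px [408. 176.] tool [  3.9 182.5 325.6] rect [  3.1 183.9  43.8  44.1] circ [  3.3 184.1  22.7] world [0.5955 0.0569 0.0907]
spindle n 663 px [469. 177.] tool [  3.5 281.8 325.6] rect [  3.  283.5  43.7  44.1] circ [  2.5 284.3  23.6] world [0.5935 0.1562 0.0906]
n 663 px [286. 271.] mean [0.6037 0.2062 0.0422] rect 607.9 199.5 87.2 115.7 65.9
n 708 px [219. 258.] mean [0.5875 0.2078 0.0435] rect 593.8 188.8 99.9 104.9 0.7
btn
n 2074 px [245. 174.] mean [ 0.5974 -0.1312  0.0717] rect 599.9 -129.9 54.4 58.9 1.2
```

View pics/fin.png

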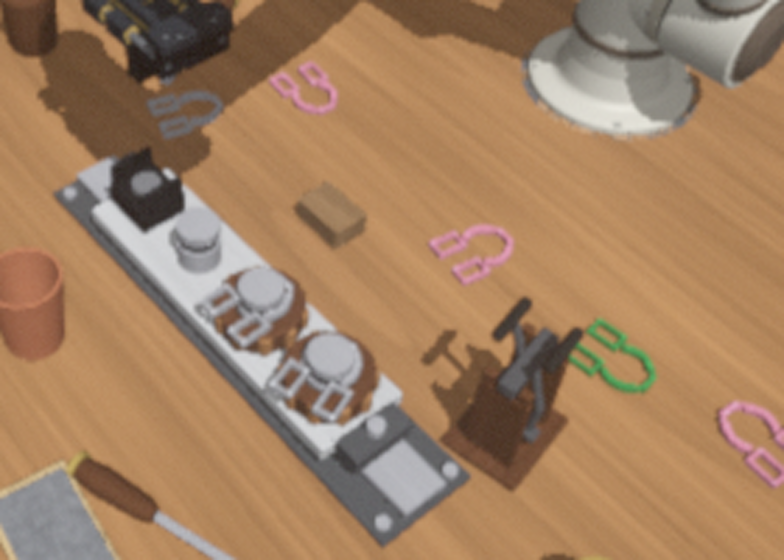

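Run:
```python
from h import *
s,p,d=cap('wrist');P=cloud('wrist',d,s);m=(np.hypot(P[...,0]-.5995,P[...,1]+.131)<.012);z=np.median(P[m][:,2]);print('button top',z)
_,p,d=cap('scene');Q=cloud('scene',d);q=Q[(Q[...,2]>.045)&(Q[...,2]<.06)&(abs(Q[...,0]-.594)<.03)&(Q[...,1]>.2)&(Q[...,1]<.27)]
print('stop knob top',np.median(q,0) if len(q) else None)
if z>.074: print(r.finish_job())
```

```text
button top 0.24687226226284203
stop knob top [0.59624334 0.21899017 0.05186305]
the job is handed in; nothing more can be done
None
```

The job is handed in: both rosette spindles (1 and 2) carry a closed ring lying on the rosette, the pliers are back in their stand, and the carriage is against the stop, pushed with about 7 N; the button looked up in the last picture, but my final height check of it hit the gripper finger instead, so its release and the lock are not confirmed by measurement.

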